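# Cure the varnish on small painted panels in the UV box

### The job

The two or three little painted panels on the grey board have fresh UV varnish: open the amber sliding cover of the curing box, lay every panel face up in a nest of the box's tray, one to a nest and flat between the black stops, slide the cover fully shut, press the green start button fully down and let it come back up, and leave the cover shut for three seconds. Then open the cover, move all the panels to the wooden drying tray, lying flat side by side and face up, and slide the cover shut again. Press start only when the cover is shut, and leave the paint pots, glass, bottle, tape roll and wooden block where they are.

Things in the scene. Friction and masses are not known exactly. Their poses are not given: they have to be found in the camera images.
- uvbox: Grey UV curing box, fixed, 430 mm (its x) x 310 mm (its y) x 112 mm high; origin on the table, 40 mm in front of its centre; x points from its front (robot side) to its back, y to the robot's left, z up; yaw within 0.12 rad. In x (mm): button fascia -175 to -125, top 84 high; loading bay -113 to 59; rear housing 59 to 255, top 100 high, over which the cover slides.
- bay (a point): Centre of the mouth of the loading bay, axes as the box's. The bay is open to the top when the cover is open: inside 172 mm (x) by 284 mm (y), 56 mm deep from its walls' tops (100 mm above the table) to the aluminium tray floor (44 mm above the table). The side tracks, outermost 9 mm of the box, are 112 mm high.
- nest1 (a point): Centre of the middle of three nests, on the tray floor (44 mm above the table), axes as the box's; takes one panel, 60 mm side along the box's x. Black stops 6 mm high stand 36 to 41 mm either side of the centre in x (near the nest's corners only: the middle 50 mm is free for fingers), and 3 mm dividers half-way between nests: about 6 mm of play in x, 4.5 mm in y.
- nest0 (a point): Centre of the nest at the robot's right, 92 mm from nest1 along the box's -y; the same in all else.
- nest2 (a point): Centre of the nest at the robot's left, 92 mm from nest1 along the box's +y; the same in all else.
- cover (a joint): Amber cover sliding along the box's x in its tracks, metres: 0 fully shut, grows as it opens towards the back (away from the robot), 0.185 fully open at its end stop. Starts 0 to 0.05 open; stays where it is left (friction 2 N, light damping). The plate is 190 x 290 x 5 mm, top at z 107 mm; fully open it clears all of the bay but 1 mm.
- cover_handle (a point): Centre of the cover's steel handle bar: a round bar 10 mm thick and 120 mm long, along the box's y, on two end posts, axis 29.5 mm above the cover's top face (136.5 mm above the table), near the cover's front edge. It moves with the cover: at joint 0 it is at x -105 mm in the box's frame. Can be pinched from above across the box's x.
- start (a joint): Travel of the green start button, metres: 0 up, 0.007 fully down; it springs back. Fully down takes about 5 N.
- start_top (a point): Centre of the top of the green start button (32 mm across), which faces up and is pressed straight down; it stands on the fascia at the robot's right end of it (x -150, y -105 mm in the box's frame), 107 mm above the table when up.
- board: Grey varnishing board with a white grid, fixed, 250 mm (its x) x 216 mm (its y) x 4 mm; origin at the centre of its underside, on the table. Left or right of the box.
- rack: Wooden drying tray, fixed, 250 mm (its x) x 216 mm (its y), across the box from the board; panels lie on its slats, a flat bed 14 mm above the table, 238 x 204 mm clear inside a rim 22 mm high; origin at the centre of its underside, on the table. Three panels fit, e.g. centred at (67, 46), (-67, 46), (0, -46) mm in its frame, 60 mm sides along its x.
- panel_a: Small wooden panel painted blue and green; 60 mm along its x, 80 mm along its y, 22 mm thick, about 90 g; origin at the centre of its underside, z out of the painted face. Starts face up on the grey board. None from the start if this panel is absent this time.
- panel_b: Small wooden panel painted red with a black field and mint dots; 60 mm along its x, 80 mm along its y, 22 mm thick, about 90 g; origin at the centre of its underside, z out of the painted face. Starts face up on the grey board. None from the start if this panel is absent this time.
- panel_c: Small wooden panel painted white with a yellow and a blue patch; 60 mm along its x, 80 mm along its y, 22 mm thick, about 90 g; origin at the centre of its underside, z out of the painted face. Starts face up on the grey board. None from the start if this panel is absent this time.
- pot_blue: Bystander, to be left alone: paint pot with blue label and cap, 54 mm across, 75 mm high; origin at the centre of its underside.
- pot_green: Bystander, to be left alone: paint pot with green label and black cap, 54 mm across, 75 mm high; origin at the centre of its underside.
- glass_jar: Bystander, to be left alone: open clear glass, 72 mm across, 110 mm high; origin at the centre of its underside.
- varnish: Bystander, to be left alone: amber varnish bottle, 60 mm across, 160 mm high; origin at the centre of its underside.
- tape: Bystander, to be left alone: roll of yellow tape lying flat, 100 mm across, 25 mm high; origin at the centre of its underside.
- wedge: Bystander, to be left alone: plain wooden block 90 x 60 x 40 mm; origin at the centre of its underside.
There are look-alikes about, which are no part of the job. What is shaped like the panel_c but pink is not meant. What is shaped like the panel_b but turquoise is not meant.

How it is judged:
By the outcome, as a careful person would: the job done as asked, in the order asked, and still so for the second after the job is handed in, with the robot touching nothing.
Of panel_a, panel_b, panel_c only 2 to 3 are there at a start; the rules pass over those that are not, and their reading is None.
At some moment in a run one of panel_a, panel_b, panel_c may be knocked a few centimetres aside while the robot is not near it.
It also fails if it takes over 210 s, if anything falls off the work surface, if the arm or the gripper's body presses on something with over 40 N, if the wrist force passes 120 N, or if a joint passes its speed limit or range.

### The arm

A 6-joint arm with a two-finger parallel gripper is mounted at the origin on the work surface. World frame = base frame: x ahead of the robot, y to its left, z up, the work surface at z = 0. Lengths are in m, angles in rad, forces in N, time in s.
With the tool pointing down it reaches from about 0.35 to 0.925 m from the base axis. Payload 6.4 kg.
Tool frame: the origin (TCP) lies on the mounting face of the last link; the fingertips stand 173 mm ahead of it and the grasp point (between the pads) lies 155 mm ahead of it; z points along the fingers, x is the direction in which the jaws open and shut, and the axes are right-handed (so a half turn about z gives the same grasp; the last joint's range is limited). The gripper opens to 85 mm and grips with 20 to 120 N. Pads are 22 mm wide; open, the fingers measure 114 mm over their backs; the gripper's body (76 mm by 85 mm) begins 54 mm behind the grasp point. The pads swing forward as they close: fully open they stand 13 mm farther back than shut.
Start: joints at [1.095, 0.245, 1.558, -0, 1.339, -0.174], TCP at [0.193, 0.621, 0.405] pointing down, gripper open.
Joint ranges: [-3.13, 3.13], [-1.02, 2.26], [0.13, 2.54], [-0.95, 4.09], [0.21, 2.88], [-2.74, 2.74]. Speed limits (rad/s): [2.57, 2.57, 3.14, 3.14, 3.14, 3.14].

### API

Orientations are given as a 3x3 rotation matrix whose columns are the frame's x, y, z axes.
In Python, from cell import ctrl gives the robot as it stands.
- The arm moves only by the tool drive_tool, never from a script. Its argument "steps" is text: rows parted by semicolons, each of 5 numbers parted by spaces: the opening in per cent of the stroke, from 0 (shut) to 100 (fully open), then the shift along the tool's x, y, z in m, then the turn about the tool's z in rad. In form: grip x y z spin; .... A call has 1 to 10 rows; each row shifts and turns the commanded pose from where the row before left it, along the tool's axes as they then stand; what a row does not reach is not made up. A row lasts 1/12 s, in which the tool goes at most 41.7 mm and 7.16 degrees, less where a joint would pass 70% of its speed; a pose out of reach is approached as far as the arm can. A call with a gripper value outside its range is refused whole. The fingers move at their own pace and stop on an object; the grip force is fixed at half the most. Time passes only in rows, so rows that do not move let the fingers close. It gives the time, the measured TCP pose, the force and the opening at its end, in the units of the state.
- ctrl.read_state(): the state, without advancing time (a new reading comes with each control period).
- ctrl.camera(name): name is "side" or "top"; returns the picture (420x560x3 uint8, red, green, blue); there is no depth.
- ctrl.camera_info(name): a dict with "K" (3x3 intrinsics, pixels), "rvec" (rotation vector, rad) and "tvec" (3), from world to camera coordinates, as OpenCV has them. Camera axes: x right, y down, z forward; pixel columns grow to the right and rows downward; lengths in m; the calibration is good to about 2 mm. A picture is of the moment at which its call begins. camera_info takes no time and is no camera call.
- ctrl.sign_off(): hands the job in, once; it reports no verdict.
The state is a dict: "time_s": time; "joint_pos": joint angles; "qvel": joint speeds; "effort": joint torques, N m; "eef_pos": TCP position; "eef_rot": TCP orientation; "wrist_force": force on the tool from outside, world axes, zero at the start; "torque": the same for the moment, N m; "grip_width": opening from 0.0 (shut) to 1.0 (fully open).
Only numpy, scipy, OpenCV 4.12 (cv2) and the standard library are available. Lean on these libraries where they do the work, as an engineer would, in place of code of your own. Each camera call takes 0.05 s, during which the arm holds its last target.

## Working session

There is one attempt and no reset: what is moved stays moved. The work goes in short steps, Python scripts to look and compute and a tool call to move; the robot and the scene stay as the last step left them, time stands still between calls to the robot, and variables do not carry over. Pictures are saved under pics/ and viewed, and the job is handed in when it is done.

Besides the shell and the picture viewer there is one more tool, called after ">>>" as name(argument=value, ...) on one line, values as JSON. drive_tool: Moves the arm, as the interface text tells. Its arguments: {"type":"object","properties":{"steps":{"type":"string"}},"required":["steps"]}

```bash
ls; mkdir -p pics
python3 - <<'E'
from cell import ctrl
import cv2
print(ctrl.read_state())
for n in("side","top"):
    im=ctrl.camera(n); cv2.imwrite(f"pics/{n}0.png",cv2.resize(im[:,:,::-1],(800,600)))
    cv2.imwrite(f"/tmp/{n}0.png",im[:,:,::-1])
    print(n,ctrl.camera_info(n))
E
```

```text
pics
{'time_s': 0.0, 'joint_pos': array([ 1.09487155e+00,  2.45824565e-01,  1.55904776e+00, -8.49399268e-08,
        1.33870382e+00, -1.74074249e-01]), 'qvel': array([-2.37755412e-03,  1.00627514e-03,  9.75388632e-04,  6.12567918e-04,
       -1.84538136e-04,  6.52049752e-05]), 'effort': array([ 9.03443433e-04, -4.29521298e+01, -3.26118815e+01, -9.03143723e-05,
        5.41107860e-03,  6.33635821e-06]), 'eef_pos': array([0.193106  , 0.62040686, 0.40355514]), 'eef_rot': array([[ 2.97286670e-01,  9.54787835e-01, -9.08681165e-04],
       [ 9.54786269e-01, -2.97287860e-01, -1.76309675e-03],
       [-1.95352320e-03, -3.43451139e-04, -9.99998033e-01]]), 'wrist_force': array([ 0.18613422, -0.44443119, -0.19879806]), 'torque': array([-0.0561722 ,  0.00040794, -0.04297553]), 'grip_width': 0.9969745990260344}
side {'K': array([[546.90002238,   0.        , 284.97492195],
       [  0.        , 546.90002238, 213.12680714],
       [  0.        ,   0.        ,   1.        ]]), 'rvec': array([ 2.06690064, -0.21242799,  0.14070147]), 'tvec': array([-0.44724217,  0.1513252 ,  1.90964926])}
top {'K': array([[541.35023969,   0.        , 275.14953332],
       [  0.        , 541.35023969, 204.55605914],
       [  0.        ,   0.        ,   1.        ]]), 'rvec': array([ 2.2094799 , -2.17050003,  0.0610423 ]), 'tvec': array([0.00709255, 0.47505189, 1.72698764])}
```

View pics/top0.png

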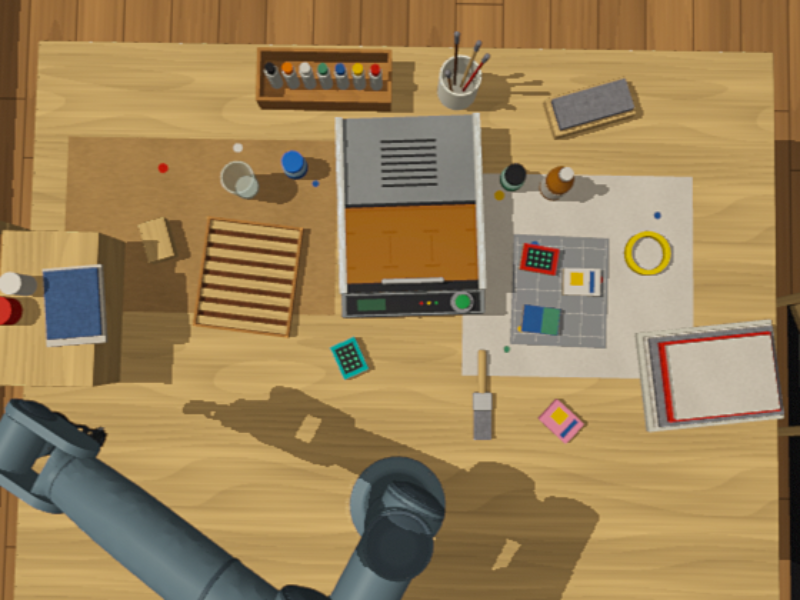

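View pics/side0.png

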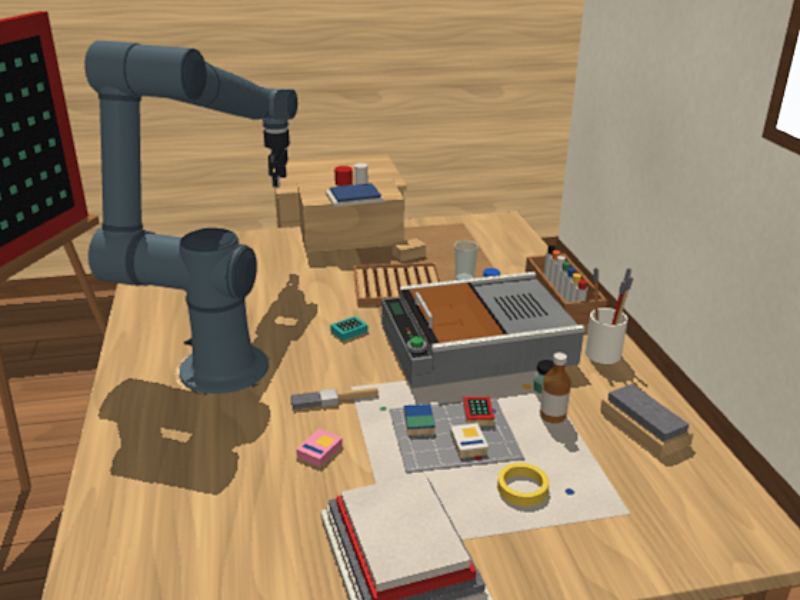

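Candidates (top view, 800x600 px): blue/green on the board (541,319), red/black (540,260) and white/yellow/blue (582,282). The look-alikes are turquoise (350,357) and pink (562,421), both off the board. I choose the three on the board and check them in a crop.

```bash
cat > h.py <<'E'
import numpy as np, cv2
from cell import ctrl
def cam(n):
    c=ctrl.camera_info(n); R,_=cv2.Rodrigues(c["rvec"]); return c["K"],R,c["tvec"]
def p2w(n,uv,z):
    K,R,t=cam(n); d=R.T@np.linalg.inv(K)@np.array([uv[0],uv[1],1.]); o=-R.T@t
    return o+d*(z-o[2])/d[2]
def w2p(n,P):
    K,R,t=cam(n); P=np.atleast_2d(P)@R.T+t; p=P@K.T; return p[:,:2]/p[:,2:]
def pic(n,name,crop=None,s=1):
    im=ctrl.camera(n)[:,:,::-1].copy(); cv2.imwrite(f"/tmp/{name}.png",im)
    if crop: x0,y0,x1,y1=crop; im=im[y0:y1,x0:x1]
    cv2.imwrite(f"pics/{name}.png",cv2.resize(im,None,fx=s,fy=s,interpolation=cv2.INTER_CUBIC)); 
def crop(src,name,c,s):
    im=cv2.imread(f"/tmp/{src}.png"); x0,y0,x1,y1=c
    cv2.imwrite(f"pics/{name}.png",cv2.resize(im[y0:y1,x0:x1],None,fx=s,fy=s,interpolation=cv2.INTER_CUBIC))
E
python3 - <<'E'
from h import *
crop("top0","c1",(350,155,440,255),6)
crop("top0","c2",(225,70,350,230),3.7)
crop("top0","c3",(130,145,220,245),6)
E
```

```text
(no output)
```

View pics/c1.png

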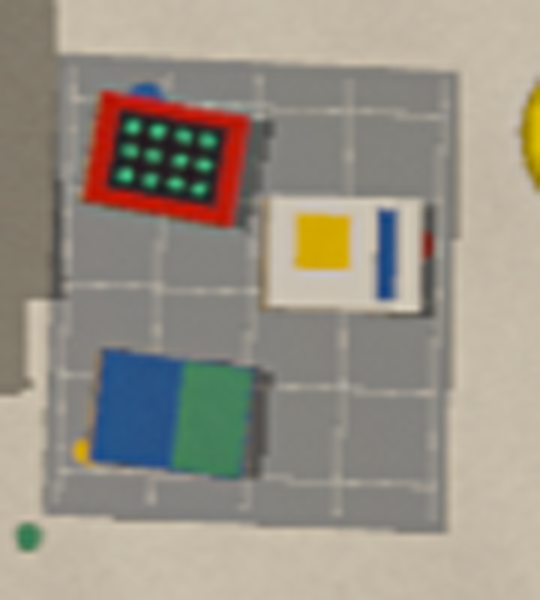

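View pics/c2.png

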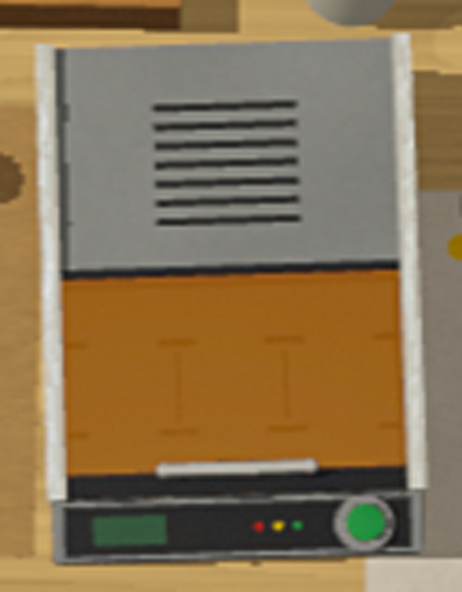

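View pics/c3.png

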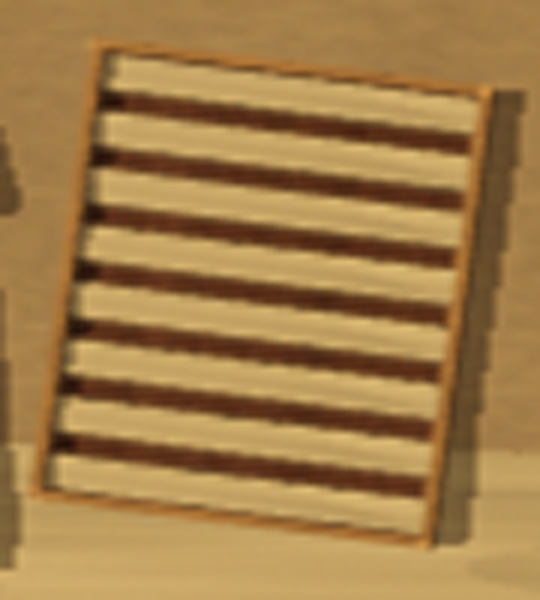

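```bash
cat > m1.py <<'E'
from h import *
K,R,t=cam("top"); print("campos",-R.T@t)
f=lambda x,y:(225+(x+.5)/3.7-.5,70+(y+.5)/3.7-.5)
for n,p,z in [("RL",(37,45),.112),("RR",(409,35),.112),("FL",(50,500),.112),("FR",(427,488),.112),("btn",(367,522),.107),("hL",(158,471),.1365),("hR",(316,465),.1365),("fasL",(55,562),.084),("fasR",(420,550),.084)]:
    print(n,p2w("top",f(*p),z).round(4))
def quad(src,pts,off,s,z,names):
    P=np.array([p2w("top",(off[0]+(x+.5)/s-.5,off[1]+(y+.5)/s-.5),z)[:2] for x,y in pts])
    c=P.mean(0); e=[np.linalg.norm(P[i]-P[(i+1)%4]) for i in range(4)]
    print(names,c.round(4),"edges",np.round(e,4),"dir01",np.round(np.arctan2(*(P[1]-P[0]+P[2]-P[3])[::-1]),3),P.round(3).tolist())
# corners in order TL TR BR BL
quad("",[(58,55),(458,72),(445,532),(43,513)],(350,155),6,.004,"board")
quad("",[(103,90),(250,117),(233,228),(83,203)],(350,155),6,.026,"b")
quad("",[(265,197),(425,197),(422,315),(262,308)],(350,155),6,.026,"c")
quad("",[(104,348),(256,364),(245,478),(92,462)],(350,155),6,.026,"a")
quad("",[(95,42),(490,88),(430,546),(37,493)],(130,145),6,.022,"rack")
E
python3 m1.py
```

```text
campos [0.37258215 0.00928148 1.75194387]
RL [0.8451 0.1466 0.112 ]
RR [ 0.8588 -0.1625  0.112 ]
FL [0.4664 0.1275 0.112 ]
FR [ 0.4818 -0.1815  0.112 ]
btn [ 0.4532 -0.1331  0.107 ]
hL [0.4901 0.0389 0.1365]
hR [ 0.4972 -0.0888  0.1365]
fasL [0.4164 0.1242 0.084 ]
fasR [ 0.4318 -0.1795  0.084 ]
board [ 0.4863 -0.3602] edges [0.2164 0.2485 0.2157 0.2476] dir01 -1.598 [[0.613, -0.255], [0.608, -0.471], [0.359, -0.465], [0.365, -0.249]]
b [ 0.555  -0.3105] edges [0.0796 0.0602 0.0809 0.0616] dir01 -1.728 [[0.592, -0.276], [0.578, -0.355], [0.519, -0.346], [0.531, -0.266]]
c [ 0.5059 -0.4046] edges [0.0852 0.063  0.0851 0.0593] dir01 -1.575 [[0.536, -0.363], [0.537, -0.448], [0.474, -0.446], [0.476, -0.361]]
a [ 0.4198 -0.3152] edges [0.0811 0.0608 0.0815 0.0609] dir01 -1.658 [[0.454, -0.278], [0.447, -0.358], [0.386, -0.353], [0.393, -0.272]]
rack [0.5053 0.3423] edges [0.2138 0.2471 0.2115 0.2436] dir01 -1.678 [[0.638, 0.436], [0.617, 0.224], [0.371, 0.25], [0.395, 0.46]]
```

Confirmed in the crop: all three wanted panels are on the board at the right. The top view agrees with the known sizes: board 216x248 mm, tracks 309 mm apart, and the panels within 5 mm (c is off by that because its side face shows). Now a planner helper, then the cover.

```bash
cat >> h.py <<'E'
BO=np.array([.598,-.0202]); BY=.048
def box(x,y):
    c,s=np.cos(BY),np.sin(BY); return BO+np.array([c*x-s*y,s*x+c*y])
def yaw(): 
    r=ctrl.read_state()["eef_rot"]; return np.arctan2(r[1,0],r[0,0])
def go(xy,z,yw):
    s=ctrl.read_state(); p=s["eef_pos"]; y0=yaw(); d=(y0-yw+np.pi/2)%np.pi-np.pi/2  # half-turn symmetric
    y1=y0-d
    print("t %.1f pos %s yaw %.3f grip %.3f F %s"%(s["time_s"],p.round(4),y0,s["grip_width"],s["wrist_force"].round(1)))
    w=np.array([xy[0]-p[0],xy[1]-p[1]])
    for nm,a in(("now",y0),("after spin",y1)):
        dx=w@[np.cos(a),np.sin(a)]; dy=w@[np.sin(a),-np.cos(a)]
        print(nm,"dx %.4f dy %.4f dz %.4f"%(dx,dy,p[2]-z),"rows %.1f"%(np.hypot(dx,dy)/.04))
    print("spin %.4f"%d)
E
python3 -c "
from h import *
go(box(-.105,0),.2915,BY)"
```

```text
t 0.1 pos [0.1931 0.6204 0.4037] yaw 1.269 grip 1.001 F [ 0.2 -0.3  0.5]
now dx -0.5273 dy 0.4784 dz 0.1122 rows 17.8
after spin dx 0.2687 dy 0.6593 dz 0.1122 rows 17.8
spin 1.2209
```

>>> drive_tool(steps="100 0 0 0 0.122; 100 0 0 0 0.122; 100 0 0 0 0.122; 100 0 0 0 0.122; 100 0 0 0 0.122; 100 0 0 0 0.122; 100 0 0 0 0.122; 100 0 0 0 0.122; 100 0 0 0 0.122; 100 0 0 0 0.122")

```text
time_s: 0.93
eef_pos: [0.1931, 0.6205, 0.404]
eef_rot: [[0.999, 0.043, -0.001], [0.043, -0.999, -0.001], [-0.001, 0.001, -1.0]]
wrist_force: [-0.3, 0.7, -1.3]
grip_width: 0.997
```

>>> drive_tool(steps="100 0.0145 0.036 0 0;100 0.0145 0.036 0 0;100 0.0145 0.036 0 0;100 0.0145 0.036 0 0;100 0.0145 0.036 0 0;100 0.0145 0.036 0 0;100 0.0145 0.036 0 0;100 0.0145 0.036 0 0;100 0.0145 0.036 0 0;100 0.0145 0.036 0 0")

```text
time_s: 1.77
eef_pos: [0.3557, 0.2664, 0.4044]
eef_rot: [[0.999, 0.05, -0.0], [0.05, -0.999, -0.0], [-0.0, 0.0, -1.0]]
wrist_force: [1.2, 0.3, 0.2]
grip_width: 0.999
```

>>> drive_tool(steps="100 0.0145 0.036 0 0;100 0.0145 0.036 0 0;100 0.0145 0.036 0 0;100 0.0145 0.036 0 0;100 0.0145 0.036 0 0;100 0.0145 0.036 0 0;100 0.0145 0.036 0 0;100 0.0145 0.036 0 0;100 0 0 0 0;100 0 0 0 0")

```text
time_s: 2.6
eef_pos: [0.486, -0.0155, 0.4042]
eef_rot: [[0.999, 0.045, -0.001], [0.045, -0.999, 0.0], [-0.001, -0.0, -1.0]]
wrist_force: [-0.0, 0.6, 1.2]
grip_width: 1.001
```

```bash
python3 -c "
from h import *
go(box(-.105,0),.2915,BY); pic('top','t1',(200,60,440,260),3.3); pic('side','s1')"
```

```text
t 2.6 pos [ 0.486  -0.0155  0.4042] yaw 0.045 grip 1.001 F [-0.   0.6  1.2]
now dx 0.0067 dy 0.0101 dz 0.1127 rows 0.3
after spin dx 0.0067 dy 0.0101 dz 0.1127 rows 0.3
spin -0.0025
```

View pics/s1.png

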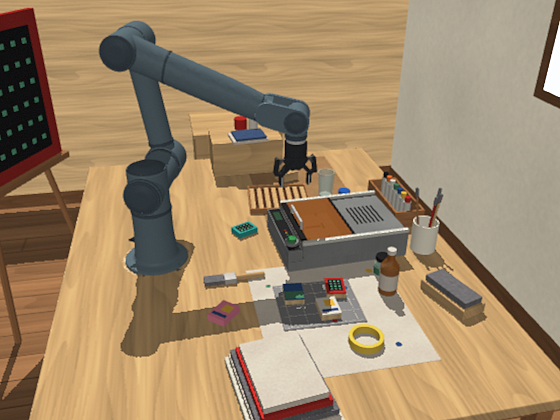

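The side view shows the gripper (295,165) above the cover handle with the jaws across it. Descend and pinch.

>>> drive_tool(steps="100 0.0067 0.0101 0.03 0;100 0 0 0.03 0;100 0 0 0.03 0;100 0 0 0.0225 0;0 0 0 0 0;0 0 0 0 0;0 0 0 0 0;0 0 0 0 0;0 0 0 0 0;0 0 0 0 0")

```text
time_s: 3.53
eef_pos: [0.4932, -0.0236, 0.2936]
eef_rot: [[0.999, 0.049, 0.002], [0.049, -0.999, -0.001], [0.002, 0.001, -1.0]]
wrist_force: [-9.3, -0.5, 4.6]
grip_width: 0.144
```

>>> drive_tool(steps="0 0.01 0 0 0;0 0.02 0 0 0;0 0.025 0 0 0;0 0.025 0 0 0;0 0.025 0 0 0;0 0.025 0 0 0;0 0.025 0 0 0;0 0.015 0 0 0;0 0.008 0 0 0;0 0 0 0 0")

```text
time_s: 4.37
eef_pos: [0.6722, -0.0149, 0.2935]
eef_rot: [[0.999, 0.049, 0.004], [0.049, -0.999, -0.0], [0.004, 0.0, -1.0]]
wrist_force: [2.1, 0.5, 4.7]
grip_width: 0.091
```

>>> drive_tool(steps="0 0.003 0 0 0;0 0.003 0 0 0;0 0.003 0 0 0;0 0 0 0 0;0 0 0 0 0")

```text
time_s: 4.78
eef_pos: [0.6774, -0.0146, 0.2934]
eef_rot: [[0.999, 0.049, -0.01], [0.049, -0.999, -0.001], [-0.01, 0.0, -1.0]]
wrist_force: [-17.4, -0.2, 15.3]
grip_width: 0.089
```

>>> drive_tool(steps="0 -0.0035 0 0 0;100 0 0 0 0;100 0 0 0 0;100 0 0 0 0;100 0 0 0 0;100 0 0 -0.03 0;100 0 0 -0.04 0;100 0 0 -0.04 0;100 0 0 0 0")

```text
time_s: 5.53
eef_pos: [0.6778, -0.0147, 0.4127]
eef_rot: [[0.999, 0.049, 0.016], [0.049, -0.999, -0.003], [0.016, 0.004, -1.0]]
wrist_force: [1.1, -0.6, 2.0]
grip_width: 0.998
```

```bash
python3 -c "
from h import *
go([.4198,-.3152],.30,-.087); pic('top','t2',(205,90,445,270),3.3)"
```

```text
t 5.5 pos [ 0.6778 -0.0147  0.4127] yaw 0.049 grip 0.998 F [ 1.1 -0.6  2. ]
now dx -0.2725 dy 0.2874 dz 0.1127 rows 9.9
after spin dx -0.2309 dy 0.3217 dz 0.1127 rows 9.9
spin 0.1363
```

View pics/t2.png

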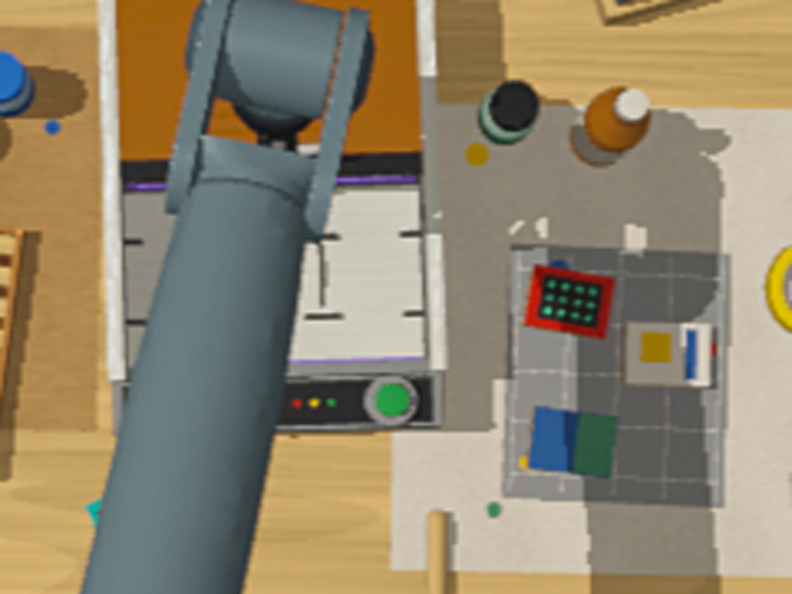

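>>> drive_tool(steps="100 -0.02 0.027 0 0.0682;100 -0.02 0.027 0 0.0682;100 -0.02 0.027 0 0;100 -0.024 0.03 0 0;100 -0.024 0.03 0 0;100 -0.024 0.03 0 0;100 -0.024 0.03 0 0;100 -0.024 0.03 0 0;100 -0.024 0.03 0 0;100 -0.024 0.03 0 0")

```text
time_s: 6.42
eef_pos: [0.4273, -0.2896, 0.4011]
eef_rot: [[0.996, -0.087, -0.001], [-0.087, -0.996, 0.001], [-0.001, -0.001, -1.0]]
wrist_force: [0.8, 0.2, -0.7]
grip_width: 1.005
```

```bash
python3 -c "
from h import *
f=lambda x,y:(205+(x+.5)/3.3-.5,90+(y+.5)/3.3-.5)
for p in [(410,235),(412,314),(323,237),(322,317),(132,241),(134,322)]:
    w=p2w('top',f(*p),.05)[:2]-BO; c,s=np.cos(BY),np.sin(BY); print(p,(c*w[0]+s*w[1]).round(4),(-s*w[0]+c*w[1]).round(4))
go([.4198,-.3152],.176,-.087); pic('top','t3',(205,70,445,250),3.3)"
```

```text
(410, 235) 0.0098 -0.1325
(412, 314) -0.0662 -0.1317
(323, 237) 0.0105 -0.0491
(322, 317) -0.0665 -0.0456
(132, 241) 0.0122 0.134
(134, 322) -0.0658 0.1342
t 6.4 pos [ 0.4273 -0.2896  0.4011] yaw -0.087 grip 1.005 F [ 0.8  0.2 -0.7]
now dx -0.0053 dy 0.0262 dz 0.2251 rows 0.7
after spin dx -0.0053 dy 0.0262 dz 0.2251 rows 0.7
spin -0.0001
```

View pics/t3.png

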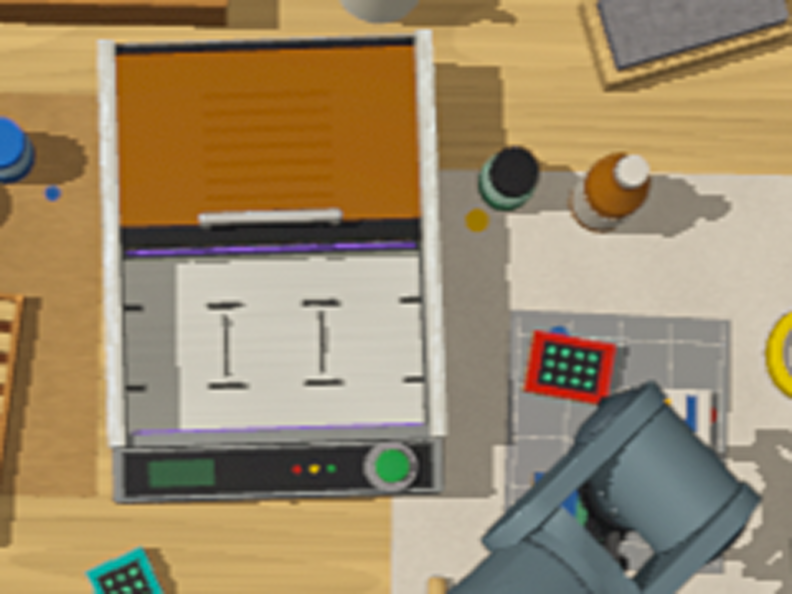

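The cover is fully open and the bay is clear; the stops measure at box x -0.066 and +0.010, centre -0.028 (expected -0.027). Picking panel_a.

>>> drive_tool(steps="100 -0.0053 0.0262 0.01 0;100 0 0 0.04 0;100 0 0 0.04 0;100 0 0 0.04 0;100 0 0 0.04 0;100 0 0 0.035 0;100 0 0 0.02 0;100 0 0 0 0")

```text
time_s: 7.13
eef_pos: [0.4192, -0.312, 0.1713]
eef_rot: [[0.996, -0.088, -0.008], [-0.087, -0.996, 0.009], [-0.009, -0.008, -1.0]]
wrist_force: [-0.1, 0.8, 0.6]
grip_width: 1.003
```

```bash
python3 -c "
from h import *
go([.4198,-.3152],.176,-.087); pic('side','s4',(200,230,400,350),4)"
```

```text
t 7.1 pos [ 0.4192 -0.312   0.1713] yaw -0.088 grip 1.003 F [-0.1  0.8  0.6]
now dx 0.0009 dy 0.0031 dz -0.0047 rows 0.1
after spin dx 0.0009 dy 0.0031 dz -0.0047 rows 0.1
spin -0.0006
```

View pics/s4.png

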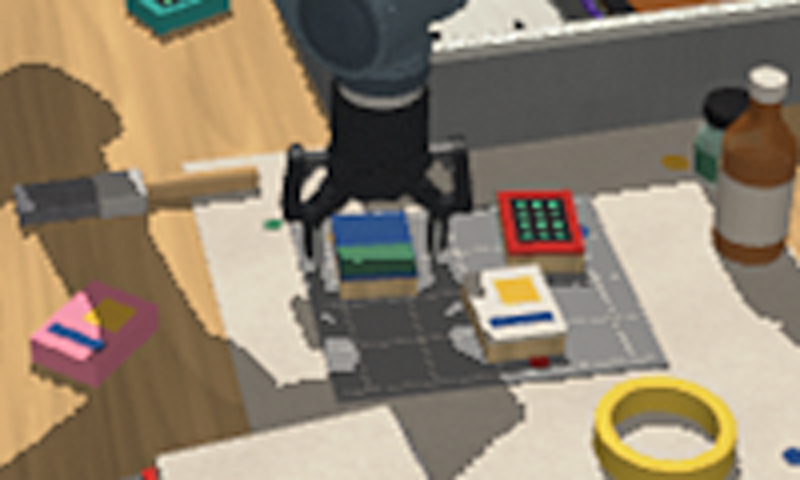

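Panel_a sits between the open fingers, so close.

>>> drive_tool(steps="40 0.0005 0.003 0 0;0 0 0 0 0;0 0 0 0 0;0 0 0 0 0;0 0 0 0 0")

```text
time_s: 7.6
eef_pos: [0.4226, -0.3187, 0.1798]
eef_rot: [[0.996, -0.087, 0.003], [-0.087, -0.996, -0.004], [0.004, 0.004, -1.0]]
wrist_force: [0.5, -1.3, 6.3]
grip_width: 0.682
```

```bash
python3 -c "
from h import *
go([.4198,-.3152],.176,-.087); pic('side','s5',(240,230,380,330),5)"
```

```text
t 7.6 pos [ 0.4226 -0.3187  0.1798] yaw -0.087 grip 0.682 F [ 0.5 -1.3  6.3]
now dx -0.0031 dy -0.0032 dz 0.0038 rows 0.1
after spin dx -0.0031 dy -0.0032 dz 0.0038 rows 0.1
spin -0.0003
```

View pics/s5.png

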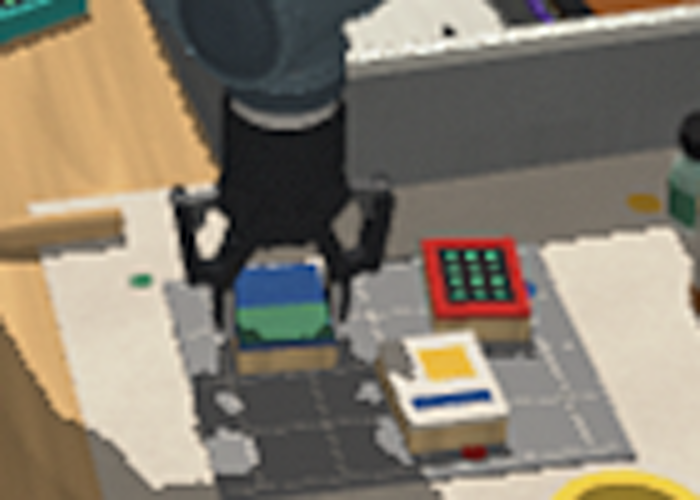

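>>> drive_tool(steps="0 0 0 0 0;0 0 0 0 0;0 0 0 0 0")

```text
time_s: 7.9
eef_pos: [0.4226, -0.3187, 0.1798]
eef_rot: [[0.996, -0.087, 0.003], [-0.087, -0.996, -0.004], [0.004, 0.004, -1.0]]
wrist_force: [-0.7, -1.3, 7.3]
grip_width: 0.688
```

```bash
python3 -c "
from h import *
go([.4198,-.3152],.176,-.087); s=ctrl.read_state(); print(s['wrist_force'],s['eef_rot'])
for n,off,s in [('a',0,0)]:
  im=cv2.imread('/tmp/t2.png')
"
```

```text
t 7.9 pos [ 0.4226 -0.3187  0.1798] yaw -0.087 grip 0.688 F [-0.7 -1.3  7.3]
now dx -0.0031 dy -0.0032 dz 0.0038 rows 0.1
after spin dx -0.0031 dy -0.0032 dz 0.0038 rows 0.1
spin -0.0003
[-0.6595764  -1.31909126  7.31017208] [[ 0.99618394 -0.08721598  0.00330644]
 [-0.08720204 -0.996182   -0.00415039]
 [ 0.00365579  0.00384622 -0.99998592]]
```

```bash
cat > seg.py <<'E'
from h import *
def rect(mask,z,off,S):
    c=max(cv2.findContours(mask,cv2.RETR_EXTERNAL,cv2.CHAIN_APPROX_NONE)[0],key=cv2.contourArea)
    P=np.array([p2w('top',(off[0]+(x+.5)/S-.5,off[1]+(y+.5)/S-.5),z)[:2] for x,y in c[:,0,:]]).astype(np.float32)
    r=cv2.minAreaRect(P*1000); (cx,cy),(w,h),a=r
    ang=a if w<h else a-90
    return np.array([cx,cy])/1000,(w,h),((np.radians(ang)+np.pi/2)%np.pi-np.pi/2)
def seg(name,z=.026,c=(340,150,450,260),S=8):
    im=cv2.imread(f"/tmp/{name}.png"); x0,y0,x1,y1=c
    im=cv2.resize(im[y0:y1,x0:x1],None,fx=S,fy=S,interpolation=cv2.INTER_CUBIC)
    h=cv2.cvtColor(im,cv2.COLOR_BGR2HSV); H,Sa,V=cv2.split(h); k=np.ones((25,25),np.uint8)
    o={}
    B,G,R=[im[:,:,i].astype(int) for i in range(3)]
    o['a']=((Sa>90)&(H>55)&(H<125)).astype(np.uint8)*255
    m=((Sa>150)&((H<8)|(H>172))).astype(np.uint8)*255; o['b']=m
    m=((V>205)&(Sa<40)).astype(np.uint8)*255; o['c']=cv2.morphologyEx(m,cv2.MORPH_CLOSE,np.ones((40,40),np.uint8))
    for n in o:
        try: print(n,*rect(o[n],z,(x0,y0),S))
        except Exception as e: print(n,e)
if __name__=="__main__":
    import sys; seg(sys.argv[1])
E
python3 seg.py top0
```

```text
a [ 0.41910318 -0.31365973] (79.3321762084961, 59.74869918823242) -0.11835820253611917
b [ 0.55539258 -0.30994037] (81.23247528076172, 60.496070861816406) -0.1611283033266826
c [ 0.50456778 -0.43690695] (54.43428421020508, 11.971309661865234) -1.5530666023149924
```

>>> drive_tool(steps="0 0 0 -0.02 0;0 0 0 -0.035 0;0 0 0 -0.035 0;0 0 0 -0.035 0;0 0 0 -0.03 0;0 0 0 0 -0.0675;0 0 0 0 -0.0675;0 0 0 0 0")

```text
time_s: 8.57
eef_pos: [0.4216, -0.3174, 0.3337]
eef_rot: [[0.999, 0.049, 0.002], [0.049, -0.999, -0.002], [0.002, 0.002, -1.0]]
wrist_force: [-0.5, -0.1, -1.0]
grip_width: 0.685
```

```bash
python3 -c "
from h import *
f=lambda x,y:(205+(x+.5)/3.3-.5,70+(y+.5)/3.3-.5)
for p in [(226,345),(322,342),(208,306),(243,304),(304,302),(340,300),(124,308),(422,299),(124,388),(424,380),(209,386),(246,384),(305,382),(342,381)]:
    w=p2w('top',f(*p),.05)[:2]-BO; c,s=np.cos(BY),np.sin(BY); print(p,(c*w[0]+s*w[1]).round(4),(-s*w[0]+c*w[1]).round(4))
go(box(-.027,.092-.0045),.30,BY);pic('side','s6',(200,180,400,350),4)
"
```

```text
(226, 345) -0.0272 0.045
(322, 342) -0.0271 -0.0469
(208, 306) 0.0109 0.0612
(243, 304) 0.0118 0.0276
(304, 302) 0.012 -0.0309
(340, 300) 0.0128 -0.0655
(124, 308) 0.0114 0.1417
(422, 299) 0.0114 -0.1441
(124, 388) -0.0655 0.1438
(424, 380) -0.0665 -0.1432
(209, 386) -0.0661 0.0625
(246, 384) -0.0652 0.0271
(305, 382) -0.065 -0.0294
(342, 381) -0.0651 -0.0648
t 8.6 pos [ 0.4216 -0.3174  0.3337] yaw 0.049 grip 0.685 F [-0.5 -0.1 -1. ]
now dx 0.1637 dy -0.3758 dz 0.0337 rows 10.2
after spin dx 0.1634 dy -0.3759 dz 0.0337 rows 10.2
spin 0.0007
```

View pics/s6.png

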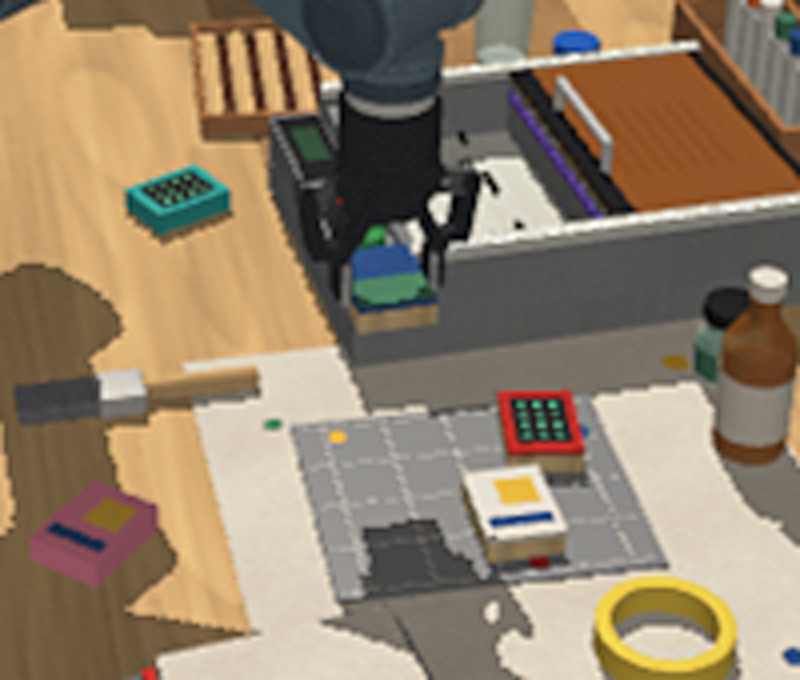

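Panel_a is held level. The dividers measure at box y +45 and -47, so I shift the nest estimate by -1 mm. Carry to nest2.

>>> drive_tool(steps="0 0.0163 -0.0374 0 0;0 0.0163 -0.0374 0 0;0 0.0163 -0.0374 0 0;0 0.0163 -0.0374 0 0;0 0.0163 -0.0374 0 0;0 0.0163 -0.0374 0 0;0 0.0163 -0.0374 0 0;0 0.0163 -0.0374 0 0;0 0.0163 -0.0374 0 0;0 0.0163 -0.0374 0 0")

```text
time_s: 9.45
eef_pos: [0.5667, 0.066, 0.3319]
eef_rot: [[0.999, 0.046, -0.001], [0.046, -0.999, 0.0], [-0.001, -0.0, -1.0]]
wrist_force: [1.4, 0.1, -1.5]
grip_width: 0.685
```

>>> drive_tool(steps="0 0 0 0.03 0;0 0 0 0.02 0;0 0 0 0 0;0 0 0 0 0")

```text
time_s: 9.78
eef_pos: [0.566, 0.064, 0.2808]
eef_rot: [[0.999, 0.047, -0.004], [0.047, -0.999, 0.0], [-0.004, -0.0, -1.0]]
wrist_force: [1.4, 1.0, -0.5]
grip_width: 0.683
```

```bash
sed -i 's/BO=np.array(.*/BO=np.array([.598,-.0212]); BY=.048/' h.py; python3 -c "
from h import *
go(box(-.027,.092-.0045),.22,BY);pic('top','t7',(225,100,345,230),4.6);pic('side','s7',(240,150,420,290),4.2)
"
```

```text
t 9.8 pos [0.566  0.064  0.2808] yaw 0.047 grip 0.683 F [ 1.4  1.  -0.5]
now dx 0.0009 dy -0.0009 dz 0.0608 rows 0.0
after spin dx 0.0009 dy -0.0009 dz 0.0608 rows 0.0
spin -0.0013
```

View pics/t7.png

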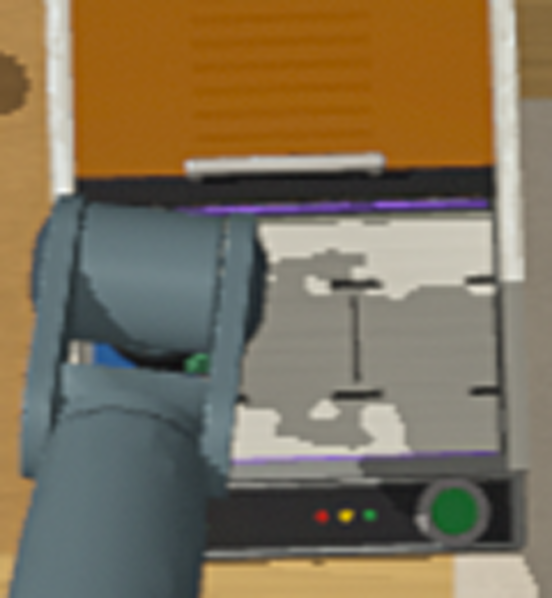

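View pics/s7.png

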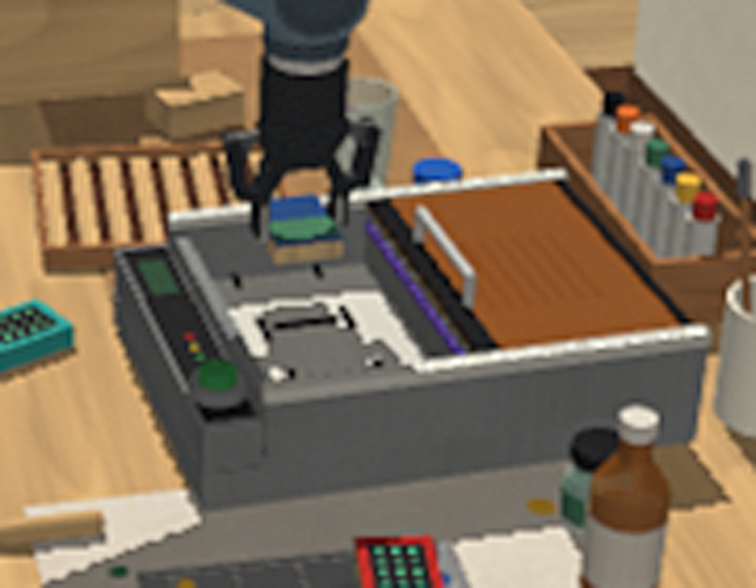

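Panel_a (305,230 in the side crop) hangs over the left nest. Lower it in.

>>> drive_tool(steps="0 0.0009 -0.0009 0.02 0;0 0 0 0.02 0;0 0 0 0.012 0;0 0 0 0.006 0;0 0 0 0.002 0;0 0 0 0 0;0 0 0 0 0")

```text
time_s: 10.47
eef_pos: [0.5681, 0.0646, 0.2234]
eef_rot: [[0.999, 0.047, 0.002], [0.047, -0.999, -0.0], [0.002, 0.0, -1.0]]
wrist_force: [0.6, -0.4, -1.1]
grip_width: 0.684
```

```bash
python3 -c "
from h import *
go(box(-.027,.092-.0045),.22,BY);pic('side','s8',(260,170,380,260),6)
"
```

```text
t 10.5 pos [0.5681 0.0646 0.2234] yaw 0.047 grip 0.684 F [ 0.6 -0.4 -1.1]
now dx -0.0012 dy -0.0004 dz 0.0034 rows 0.0
after spin dx -0.0012 dy -0.0004 dz 0.0034 rows 0.0
spin -0.0007
```

View pics/s8.png

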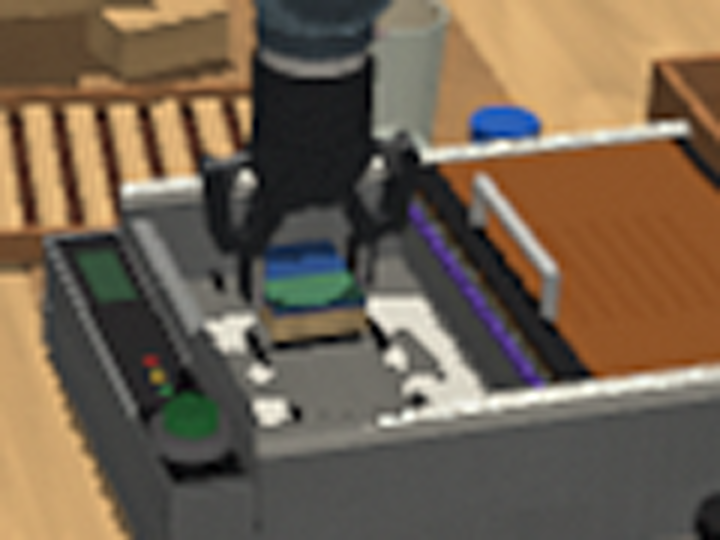

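>>> drive_tool(steps="0 -0.001 0 0.0025 0;0 0 0 0.001 0;0 0 0 0 0;0 0 0 0 0")

```text
time_s: 10.85
eef_pos: [0.5669, 0.0648, 0.2198]
eef_rot: [[0.999, 0.048, 0.001], [0.048, -0.999, -0.0], [0.001, 0.0, -1.0]]
wrist_force: [-3.3, -1.4, 6.0]
grip_width: 0.687
```

>>> drive_tool(steps="100 0 0 0 0;100 0 0 0 0;100 0 0 0 0;100 0 0 -0.02 0;100 0 0 -0.03 0;100 0 0 -0.035 0;100 0 0 -0.035 0;100 0 0 0 0;100 0 0 0 0")

```text
time_s: 11.6
eef_pos: [0.5672, 0.0647, 0.3414]
eef_rot: [[0.999, 0.048, 0.006], [0.048, -0.999, -0.0], [0.006, 0.001, -1.0]]
wrist_force: [0.5, -0.2, -0.5]
grip_width: 0.999
```

```bash
python3 -c "
from h import *
go([.5554,-.3100],.33,-.161)
"
```

```text
t 11.6 pos [0.5672 0.0647 0.3414] yaw 0.048 grip 0.999 F [ 0.5 -0.2 -0.5]
now dx -0.0297 dy 0.3737 dz 0.0114 rows 9.4
after spin dx 0.0484 dy 0.3718 dz 0.0114 rows 9.4
spin 0.2087
```

>>> drive_tool(steps="100 0 0 0 0.1044;100 0 0 0 0.1044;100 0.006 0.04 0 0;100 0.006 0.04 0 0;100 0.006 0.04 0 0;100 0.006 0.04 0 0;100 0.006 0.04 0 0;100 0.006 0.04 0 0;100 0.006 0.04 0 0;100 0.006 0.04 0 0")

```text
time_s: 12.43
eef_pos: [0.5616, -0.2605, 0.3363]
eef_rot: [[0.987, -0.161, -0.003], [-0.161, -0.987, 0.002], [-0.003, -0.002, -1.0]]
wrist_force: [0.1, -0.2, 0.6]
grip_width: 0.999
```

>>> drive_tool(steps="100 0 0.04 0 0;100 0 0.01 0 0;100 0 0 0 0;100 0 0 0 0")

```text
time_s: 12.77
eef_pos: [0.5541, -0.3079, 0.3368]
eef_rot: [[0.987, -0.161, -0.002], [-0.161, -0.987, 0.003], [-0.003, -0.002, -1.0]]
wrist_force: [-0.0, 0.5, -0.1]
grip_width: 0.997
```

```bash
python3 -c "
from h import *
go([.5554,-.3100],.18,-.161);pic('top','t9',(205,90,445,260),3.3);pic('side','s9',(200,200,400,350),4)
"
```

```text
t 12.8 pos [ 0.5541 -0.3079  0.3368] yaw -0.162 grip 0.997 F [-0.   0.5 -0.1]
now dx 0.0017 dy 0.0019 dz 0.1568 rows 0.1
after spin dx 0.0017 dy 0.0019 dz 0.1568 rows 0.1
spin -0.0011
```

View pics/t9.png

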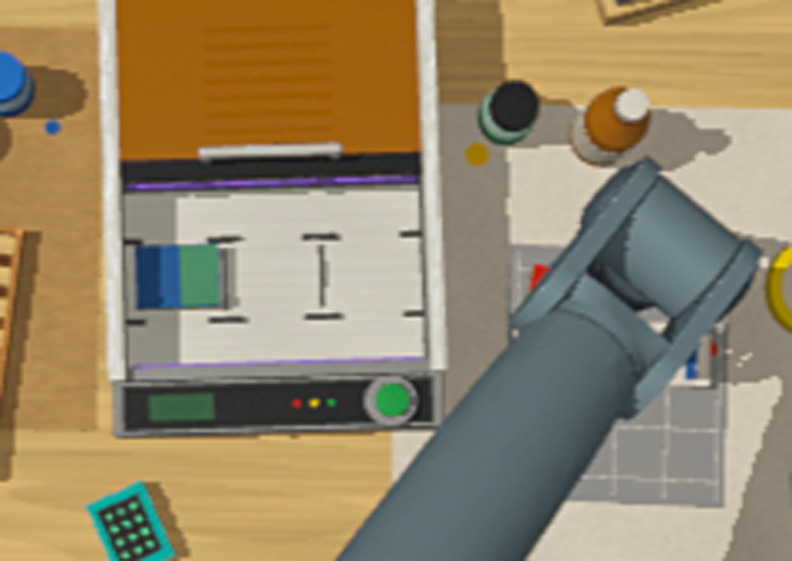

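View pics/s9.png

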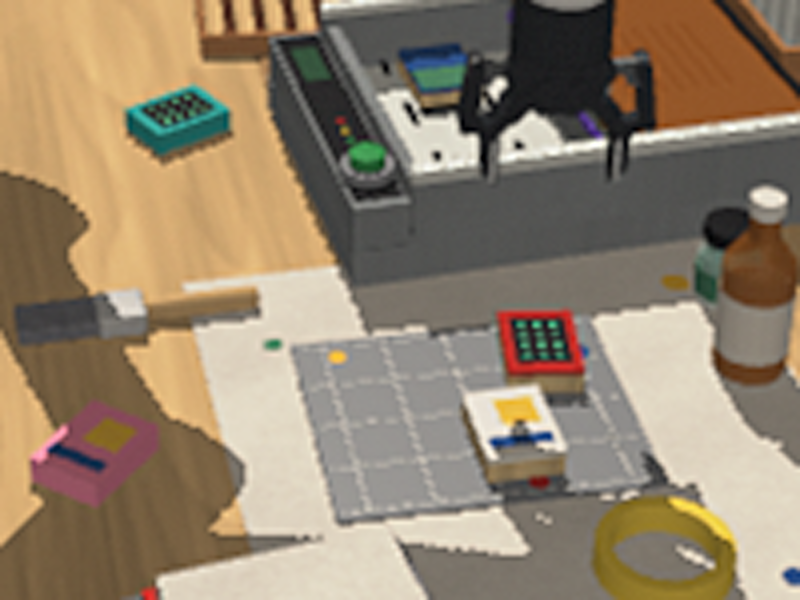

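Panel_a lies flat in nest2 (180,278 top crop), and panel_b is unmoved. Descend on b.

>>> drive_tool(steps="100 0.0017 0.0019 0.035 0;100 0 0 0.04 0;100 0 0 0.04 0;100 0 0 0.03 0;100 0 0 0.012 0;100 0 0 0 0;100 0 0 0 0;100 0 0 0 0")

```text
time_s: 13.53
eef_pos: [0.5572, -0.3105, 0.1845]
eef_rot: [[0.987, -0.16, 0.004], [-0.16, -0.987, -0.003], [0.004, 0.002, -1.0]]
wrist_force: [0.2, -0.2, -0.5]
grip_width: 0.996
```

```bash
python3 -c "
from h import *
go([.5554,-.3100],.18,-.161);pic('side','s10',(260,250,400,350),5)
"
```

```text
t 13.5 pos [ 0.5572 -0.3105  0.1845] yaw -0.160 grip 0.996 F [ 0.2 -0.2 -0.5]
now dx -0.0018 dy -0.0002 dz 0.0045 rows 0.0
after spin dx -0.0018 dy -0.0002 dz 0.0045 rows 0.0
spin 0.0007
```

View pics/s10.png

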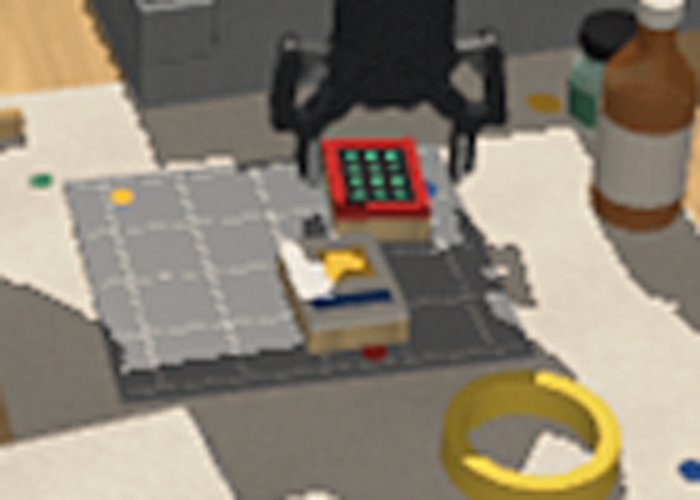

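>>> drive_tool(steps="100 -0.0018 0 0.006 0;0 0 0 0 0;0 0 0 0 0;0 0 0 0 0;0 0 0 0 0;0 0 0 0 0;0 0 0 0 0")

```text
time_s: 14.17
eef_pos: [0.5544, -0.3104, 0.1765]
eef_rot: [[0.987, -0.161, 0.001], [-0.161, -0.987, -0.001], [0.001, 0.001, -1.0]]
wrist_force: [-1.3, 0.3, 5.5]
grip_width: 0.689
```

>>> drive_tool(steps="0 0 0 -0.02 0;0 0 0 -0.035 0;0 0 0 -0.035 0;0 0 0 -0.035 0;0 0 0 -0.03 0;0 0 0 0 -0.1044;0 0 0 0 -0.1044;0 0 0 0 0;0 0 0 0 0")

```text
time_s: 14.92
eef_pos: [0.5538, -0.3098, 0.3296]
eef_rot: [[0.999, 0.045, -0.001], [0.045, -0.999, 0.001], [-0.001, -0.001, -1.0]]
wrist_force: [-0.9, -0.4, -0.2]
grip_width: 0.69
```

```bash
python3 -c "
from h import *
go(box(-.027,0),.28,BY)
"
```

```text
t 14.9 pos [ 0.5538 -0.3098  0.3296] yaw 0.045 grip 0.690 F [-0.9 -0.4 -0.2]
now dx 0.0302 dy -0.2862 dz 0.0496 rows 7.2
after spin dx 0.0310 dy -0.2861 dz 0.0496 rows 7.2
spin -0.0030
```

>>> drive_tool(steps="0 0.004 -0.036 0 -0.003;0 0.004 -0.036 0 0;0 0.004 -0.036 0 0;0 0.004 -0.036 0 0;0 0.004 -0.036 0 0;0 0.004 -0.036 0 0;0 0.004 -0.036 0.02 0;0 0.003 -0.034 0.03 0;0 0 0 0 0;0 0 0 0 0")

```text
time_s: 15.75
eef_pos: [0.5694, -0.0238, 0.2801]
eef_rot: [[0.999, 0.052, -0.006], [0.052, -0.999, 0.001], [-0.006, -0.002, -1.0]]
wrist_force: [0.3, -0.3, -0.6]
grip_width: 0.688
```

```bash
python3 -c "
from h import *
go(box(-.027,0),.2165,BY)
"
```

```text
t 15.8 pos [ 0.5694 -0.0238  0.2801] yaw 0.052 grip 0.688 F [ 0.3 -0.3 -0.6]
now dx 0.0017 dy -0.0012 dz 0.0636 rows 0.1
after spin dx 0.0017 dy -0.0012 dz 0.0636 rows 0.1
spin 0.0037
```

>>> drive_tool(steps="0 0.0017 -0.0014 0.02 0.003;0 0 0 0.02 0;0 0 0 0.012 0;0 0 0 0.004 0;0 0 0 0 0;0 0 0 0 0;0 0 0 0 0")

```text
time_s: 16.33
eef_pos: [0.5729, -0.0247, 0.2285]
eef_rot: [[0.999, 0.047, 0.002], [0.047, -0.999, -0.001], [0.002, 0.001, -1.0]]
wrist_force: [0.1, 1.0, -1.1]
grip_width: 0.684
```

```bash
python3 -c "
from h import *
go(box(-.027,0),.2165,BY);pic('side','s11',(260,170,380,260),6);pic('top','t11',(225,100,345,230),4.6)
"
```

```text
t 16.3 pos [ 0.5729 -0.0247  0.2285] yaw 0.047 grip 0.684 F [ 0.1  1.  -1.1]
now dx -0.0017 dy -0.0022 dz 0.0120 rows 0.1
after spin dx -0.0017 dy -0.0022 dz 0.0120 rows 0.1
spin -0.0011
```

View pics/s11.png

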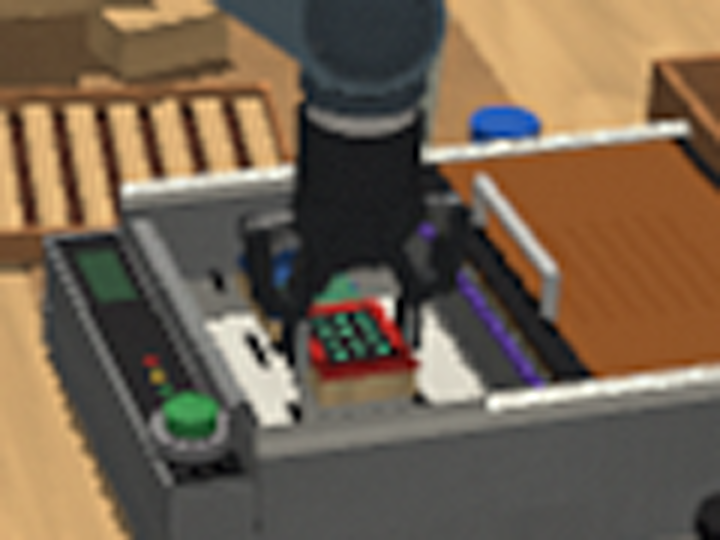

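View pics/t11.png

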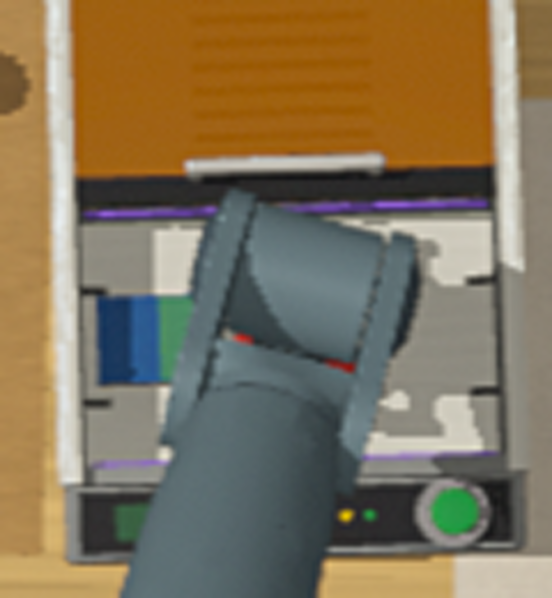

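>>> drive_tool(steps="0 -0.0017 -0.002 0.004 0;0 0 0 0.004 0;0 0 0 0.003 0;0 0 0 0.0015 0;0 0 0 0 0;0 0 0 0 0")

```text
time_s: 16.93
eef_pos: [0.5706, -0.0221, 0.2165]
eef_rot: [[0.999, 0.048, -0.002], [0.048, -0.999, 0.0], [-0.002, -0.0, -1.0]]
wrist_force: [-9.9, 0.5, 15.1]
grip_width: 0.691
```

>>> drive_tool(steps="100 0 0 0 0;100 0 0 0 0;100 0 0 0 0;100 0 0 -0.02 0;100 0 0 -0.03 0;100 0 0 -0.035 0;100 0 0 -0.035 0;100 0 0 0 0;100 0 0 0 0")

```text
time_s: 17.68
eef_pos: [0.5712, -0.0224, 0.3372]
eef_rot: [[0.999, 0.048, 0.005], [0.048, -0.999, -0.001], [0.005, 0.001, -1.0]]
wrist_force: [-1.2, -0.3, -0.6]
grip_width: 0.999
```

```bash
python3 -c "
from h import *
go([.505,-.4040],.33,-.004);pic('top','t12',(205,90,445,260),3.3)
crop('t12','t12c',(350,150,440,250),6)
"
```

```text
t 17.7 pos [ 0.5712 -0.0224  0.3372] yaw 0.048 grip 0.999 F [-1.2 -0.3 -0.6]
now dx -0.0843 dy 0.3780 dz 0.0072 rows 9.7
after spin dx -0.0647 dy 0.3818 dz 0.0072 rows 9.7
spin 0.0516
```

View pics/t12.png

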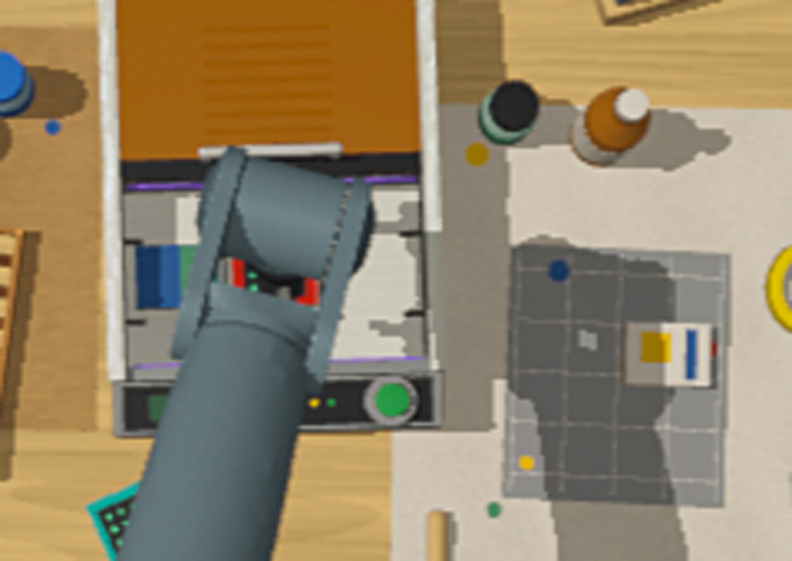

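View pics/t12c.png

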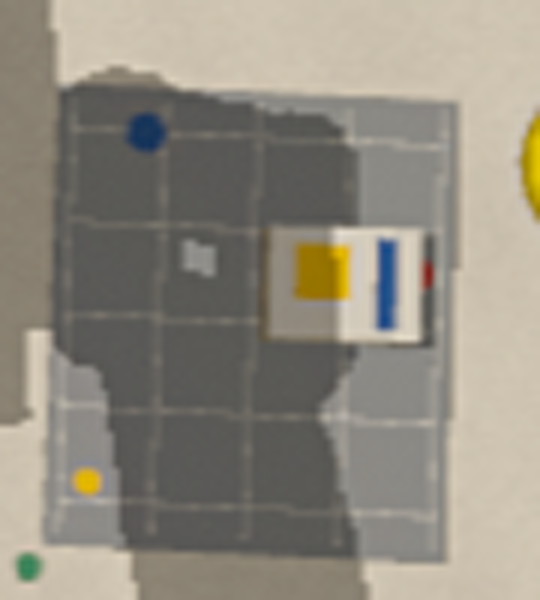

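```bash
cat > q.py <<'E'
from h import *
P=np.array([p2w('top',(350+(x+.5)/6-.5,150+(y+.5)/6-.5),.026)[:2] for x,y in [(269,227),(423,228),(420,344),(267,339)]])
print(P.mean(0),[np.linalg.norm(P[i]-P[(i+1)%4]).round(4) for i in range(4)],np.arctan2(*(P[1]-P[0]+P[2]-P[3])[::-1])+np.pi/2)
go(P.mean(0),.33,np.arctan2(*(P[1]-P[0]+P[2]-P[3])[::-1])+np.pi/2)
E
python3 q.py
```

```text
[ 0.50581673 -0.40531233] [np.float64(0.082), np.float64(0.062), np.float64(0.0813), np.float64(0.0598)] -0.0018945896003552676
t 17.7 pos [ 0.5705 -0.0223  0.3349] yaw 0.048 grip 1.000 F [ 0.8 -0.3 -0.2]
now dx -0.0828 dy 0.3795 dz 0.0049 rows 9.7
after spin dx -0.0639 dy 0.3832 dz 0.0049 rows 9.7
spin 0.0495
```

>>> drive_tool(steps="100 0 0 0 0.0495;100 -0.007 0.04 0 0;100 -0.007 0.04 0 0;100 -0.007 0.04 0 0;100 -0.007 0.04 0 0;100 -0.007 0.04 0 0;100 -0.007 0.04 0 0;100 -0.007 0.04 0 0;100 -0.007 0.04 0 0;100 -0.007 0.04 0 0")

```text
time_s: 18.57
eef_pos: [0.5055, -0.3837, 0.3318]
eef_rot: [[1.0, -0.002, -0.003], [-0.002, -1.0, 0.003], [-0.003, -0.003, -1.0]]
wrist_force: [1.1, -0.3, 0.1]
grip_width: 1.0
```

>>> drive_tool(steps="100 0 0.023 0 0;100 0 0 0.03 0;100 0 0 0.04 0;100 0 0 0.03 0;100 0 0 0 0;100 0 0 0 0;100 0 0 0 0")

```text
time_s: 19.15
eef_pos: [0.507, -0.4053, 0.2355]
eef_rot: [[1.0, -0.002, 0.001], [-0.002, -1.0, -0.001], [0.001, 0.001, -1.0]]
wrist_force: [0.4, 0.3, 1.4]
grip_width: 0.998
```

```bash
python3 -c "
from h import *
go([.5055,-.4050],.1775,-.002);pic('side','s13',(240,230,400,350),5)
"
```

```text
t 19.1 pos [ 0.507  -0.4053  0.2355] yaw -0.002 grip 0.998 F [0.4 0.3 1.4]
now dx -0.0015 dy -0.0003 dz 0.0580 rows 0.0
after spin dx -0.0015 dy -0.0003 dz 0.0580 rows 0.0
spin 0.0003
```

View pics/s13.png

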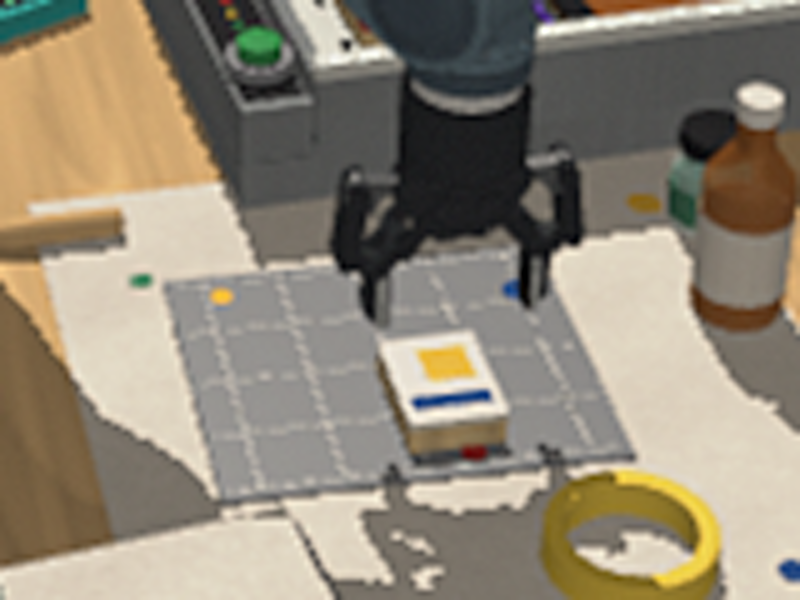

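The fingers hang centred over panel_c (445,395). Continue down, then grip.

>>> drive_tool(steps="100 -0.0015 0 0.03 0;100 0 0 0.018 0;100 0 0 0.008 0;100 0 0 0 0;0 0 0 0 0;0 0 0 0 0;0 0 0 0 0;0 0 0 0 0;0 0 0 0 0;0 0 0 0 0")

```text
time_s: 20.03
eef_pos: [0.5061, -0.4061, 0.1815]
eef_rot: [[1.0, -0.002, 0.003], [-0.002, -1.0, -0.004], [0.003, 0.004, -1.0]]
wrist_force: [1.3, -1.5, 6.5]
grip_width: 0.683
```

>>> drive_tool(steps="0 0 0 -0.02 0;0 0 0 -0.035 0;0 0 0 -0.035 0;0 0 0 -0.035 0;0 0 0 -0.03 0;0 0 0 0 -0.0495;0 0 0 0 0;0 0 0 0 0")

```text
time_s: 20.7
eef_pos: [0.505, -0.4049, 0.3336]
eef_rot: [[0.999, 0.047, -0.0], [0.047, -0.999, 0.0], [-0.0, -0.0, -1.0]]
wrist_force: [-0.2, 0.1, -1.7]
grip_width: 0.686
```

```bash
python3 -c "
from h import *
go(box(-.027,-.092),.28,BY)
"
```

```text
t 20.7 pos [ 0.505  -0.4049  0.3336] yaw 0.047 grip 0.686 F [-0.2  0.1 -1.7]
now dx 0.0839 dy -0.2869 dz 0.0536 rows 7.5
after spin dx 0.0843 dy -0.2868 dz 0.0536 rows 7.5
spin -0.0014
```

>>> drive_tool(steps="0 0.0105 -0.0358 0 0;0 0.0105 -0.0358 0 0;0 0.0105 -0.0358 0 0;0 0.0105 -0.0358 0 0;0 0.0105 -0.0358 0 0;0 0.0105 -0.0358 0 0;0 0.0105 -0.0358 0.02 0;0 0.0105 -0.0358 0.03 0;0 0 0 0 0;0 0 0 0 0")

```text
time_s: 21.53
eef_pos: [0.573, -0.1181, 0.284]
eef_rot: [[0.999, 0.05, -0.007], [0.05, -0.999, 0.003], [-0.007, -0.003, -1.0]]
wrist_force: [-0.0, 0.3, -0.2]
grip_width: 0.684
```

```bash
python3 -c "
from h import *
go(box(-.027,-.0928),.2215,BY)
"
```

```text
t 21.5 pos [ 0.573  -0.1181  0.284 ] yaw 0.050 grip 0.684 F [-0.   0.3 -0.2]
now dx 0.0026 dy -0.0028 dz 0.0625 rows 0.1
after spin dx 0.0026 dy -0.0028 dz 0.0625 rows 0.1
spin 0.0019
```

>>> drive_tool(steps="0 0.0015 -0.0025 0.02 0;0 0 0 0.02 0;0 0 0 0.008 0;0 0 0 0 0;0 0 0 0 0;0 0 0 0 0")

```text
time_s: 22.03
eef_pos: [0.576, -0.1185, 0.2411]
eef_rot: [[0.999, 0.047, 0.002], [0.047, -0.999, -0.001], [0.002, 0.001, -1.0]]
wrist_force: [0.3, -0.3, -0.4]
grip_width: 0.683
```

```bash
python3 -c "
from h import *
go(box(-.027,-.0928),.2215,BY);pic('top','t14',(225,100,345,230),4.6)
"
```

```text
t 22.0 pos [ 0.576  -0.1185  0.2411] yaw 0.047 grip 0.683 F [ 0.3 -0.3 -0.4]
now dx -0.0004 dy -0.0034 dz 0.0196 rows 0.1
after spin dx -0.0004 dy -0.0034 dz 0.0196 rows 0.1
spin -0.0014
```

View pics/t14.png

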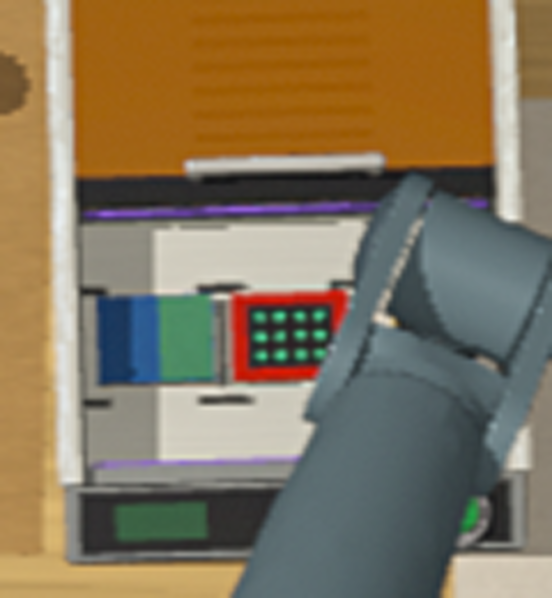

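Panels a and b sit between their stops. Lower c with a 3.4 mm correction in y.

>>> drive_tool(steps="0 -0.0003 -0.0034 0 0;0 0 0 0.008 0;0 0 0 0.006 0;0 0 0 0.004 0;0 0 0 0.002 0;0 0 0 0 0;0 0 0 0 0;0 0 0 0 0")

```text
time_s: 22.75
eef_pos: [0.5752, -0.1142, 0.2215]
eef_rot: [[0.999, 0.048, -0.002], [0.048, -0.999, 0.001], [-0.002, -0.001, -1.0]]
wrist_force: [-9.8, 3.1, 15.3]
grip_width: 0.684
```

```bash
python3 -c "
from h import *
go(box(-.027,-.0928),.2215,BY)"
```

```text
t 22.8 pos [ 0.5752 -0.1142  0.2215] yaw 0.048 grip 0.684 F [-9.8  3.1 15.3]
now dx 0.0003 dy 0.0010 dz -0.0000 rows 0.0
after spin dx 0.0003 dy 0.0010 dz -0.0000 rows 0.0
spin 0.0001
```

>>> drive_tool(steps="100 0 0 0 0;100 0 0 0 0;100 0 0 0 0;100 0 0 -0.02 0;100 0 0 -0.03 0;100 0 0 -0.035 0;100 0 0 -0.035 0;100 0 0.03 -0.03 0;100 -0.03 0.02 -0.03 0;100 -0.04 0 0 0")

```text
time_s: 23.58
eef_pos: [0.5128, -0.1678, 0.4029]
eef_rot: [[0.999, 0.047, 0.011], [0.047, -0.999, -0.007], [0.011, 0.008, -1.0]]
wrist_force: [0.3, -2.1, 1.0]
grip_width: 0.997
```

>>> drive_tool(steps="100 -0.04 0 0 0;100 -0.04 0.01 0 0;100 0 0 0 0;100 0 0 0 0")

```text
time_s: 23.92
eef_pos: [0.43, -0.1788, 0.3955]
eef_rot: [[0.999, 0.045, 0.0], [0.045, -0.999, 0.0], [0.0, -0.0, -1.0]]
wrist_force: [1.0, 0.3, -0.2]
grip_width: 1.003
```

```bash
python3 -c "
from h import *
go(box(.078,0),.34,BY);pic('top','t15',(225,100,345,230),4.6);pic('side','s15',(240,150,420,290),4.2)
"
```

```text
t 23.9 pos [ 0.43   -0.1788  0.3955] yaw 0.045 grip 1.003 F [ 1.   0.3 -0.2]
now dx 0.2530 dy -0.1500 dz 0.0555 rows 7.4
after spin dx 0.2534 dy -0.1493 dz 0.0555 rows 7.4
spin -0.0029
```

View pics/t15.png

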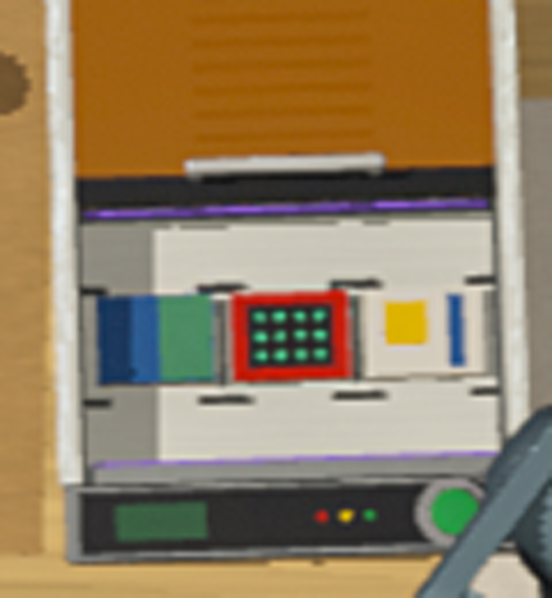

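View pics/s15.png

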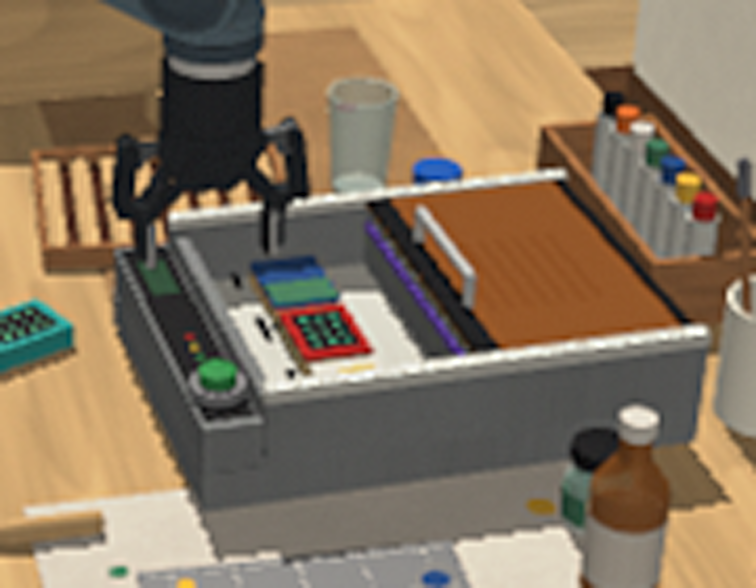

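All three panels lie flat, one per nest: a (155,340), b (290,337), c (425,333). Now shut the cover.

>>> drive_tool(steps="100 0.032 -0.0187 0 -0.003;100 0.032 -0.0187 0 0;100 0.032 -0.0187 0 0;100 0.032 -0.0187 0 0;100 0.032 -0.0187 0 0;100 0.032 -0.0187 0 0;100 0.032 -0.0187 0 0;100 0.0292 -0.0184 0 0;100 0 0 0.02 0;100 0 0 0 0")

```text
time_s: 24.85
eef_pos: [0.6781, -0.0143, 0.3713]
eef_rot: [[0.999, 0.054, -0.006], [0.054, -0.999, 0.001], [-0.006, -0.002, -1.0]]
wrist_force: [-0.3, -0.2, -1.6]
grip_width: 0.998
```

```bash
python3 -c "
from h import *
go(box(.078,0),.292,BY)"
```

```text
t 24.9 pos [ 0.6781 -0.0143  0.3713] yaw 0.054 grip 0.998 F [-0.3 -0.2 -1.6]
now dx -0.0023 dy 0.0031 dz 0.0793 rows 0.1
after spin dx -0.0023 dy 0.0031 dz 0.0793 rows 0.1
spin 0.0064
```

>>> drive_tool(steps="100 0 0.002 0.03 0.004;100 0 0 0.03 0;100 0 0 0.017 0;100 0 0 0 0;0 0 0 0 0;0 0 0 0 0;0 0 0 0 0;0 0 0 0 0;0 0 0 0 0;0 0 0 0 0")

```text
time_s: 25.68
eef_pos: [0.6769, -0.0188, 0.3]
eef_rot: [[0.999, 0.047, 0.001], [0.047, -0.999, -0.0], [0.001, 0.0, -1.0]]
wrist_force: [-7.4, -0.6, 3.9]
grip_width: 0.146
```

>>> drive_tool(steps="0 -0.01 0 0 0;0 -0.02 0 0 0;0 -0.025 0 0 0;0 -0.025 0 0 0;0 -0.025 0 0 0;0 -0.025 0 0 0;0 -0.025 0 0 0;0 -0.015 0 0 0;0 -0.006 0 0 0;0 0 0 0 0")

```text
time_s: 26.52
eef_pos: [0.5006, -0.0272, 0.3001]
eef_rot: [[0.999, 0.046, 0.001], [0.046, -0.999, -0.001], [0.001, 0.001, -1.0]]
wrist_force: [-2.5, -1.3, 5.3]
grip_width: 0.082
```

>>> drive_tool(steps="0 -0.004 0 0 0;0 -0.004 0 0 0;0 -0.003 0 0 0;0 0 0 0 0;0 0 0 0 0")

```text
time_s: 26.93
eef_pos: [0.4908, -0.0277, 0.3]
eef_rot: [[0.999, 0.047, 0.001], [0.047, -0.999, -0.001], [0.001, 0.001, -1.0]]
wrist_force: [-0.9, -1.5, 7.5]
grip_width: 0.085
```

>>> drive_tool(steps="0 -0.002 0 0 0;0 -0.002 0 0 0;0 0 0 0 0;0 0 0 0 0")

```text
time_s: 27.27
eef_pos: [0.4886, -0.0278, 0.3001]
eef_rot: [[0.999, 0.046, 0.014], [0.046, -0.999, -0.0], [0.014, 0.001, -1.0]]
wrist_force: [17.7, 0.1, -7.7]
grip_width: 0.086
```

>>> drive_tool(steps="0 0.002 0 0 0;0 0 0 0 0;100 0 0 0 0;100 0 0 0 0;100 0 0 0 0;100 0 0 0 0;100 0 0 -0.03 0;100 0 0 -0.03 0;0 0 0 -0.03 0;0 0 0 0 0")

```text
time_s: 28.1
eef_pos: [0.4894, -0.0278, 0.3953]
eef_rot: [[0.999, 0.047, 0.01], [0.047, -0.999, -0.003], [0.01, 0.003, -1.0]]
wrist_force: [-0.2, -0.7, 1.7]
grip_width: 0.702
```

```bash
python3 -c "
from h import *
go(box(-.150,-.105),.300,BY); print(box(-.15,-.105))"
```

```text
t 28.1 pos [ 0.4894 -0.0278  0.3953] yaw 0.047 grip 0.702 F [-0.2 -0.7  1.7]
now dx -0.0411 dy 0.1037 dz 0.0953 rows 2.8
after spin dx -0.0412 dy 0.1036 dz 0.0953 rows 2.8
spin -0.0012
[ 0.45321083 -0.1332763 ]
```

>>> drive_tool(steps="0 -0.0137 0.0345 0 0;0 -0.0137 0.0345 0 0;0 -0.0137 0.0345 0 0;0 0 0 0.03 0;0 0 0 0.03 0;0 0 0 0.01 0;0 0 0 0 0;0 0 0 0 0")

```text
time_s: 28.77
eef_pos: [0.4519, -0.1325, 0.3189]
eef_rot: [[0.999, 0.047, -0.001], [0.047, -0.999, 0.001], [-0.001, -0.001, -1.0]]
wrist_force: [0.3, -0.4, 0.7]
grip_width: 0.001
```

```bash
python3 -c "
from h import *
go(box(-.150,-.105),.280,BY); pic('top','t16',(225,70,345,230),3.7);pic('side','s16',(240,150,420,290),4.2)"
```

```text
t 28.8 pos [ 0.4519 -0.1325  0.3189] yaw 0.047 grip 0.001 F [ 0.3 -0.4  0.7]
now dx 0.0013 dy 0.0008 dz 0.0389 rows 0.0
after spin dx 0.0013 dy 0.0008 dz 0.0389 rows 0.0
spin -0.0008
```

View pics/t16.png

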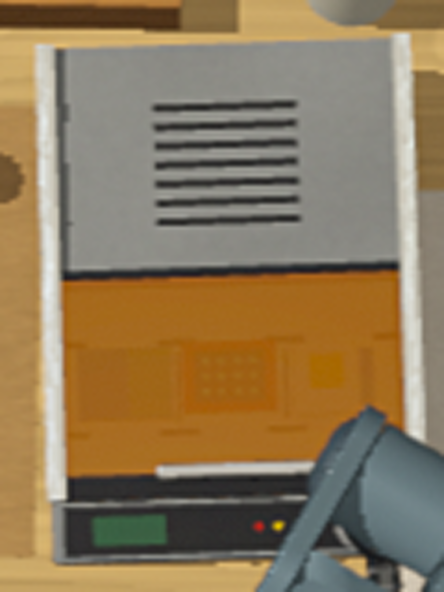

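View pics/s16.png

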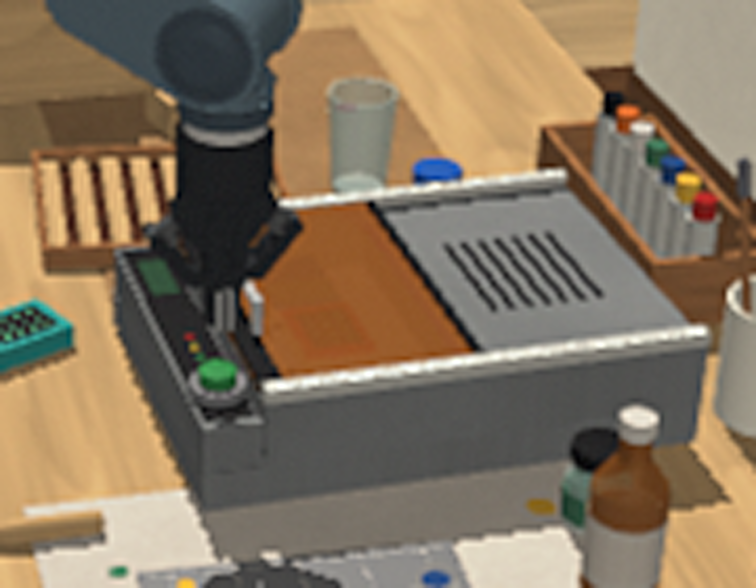

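The cover is shut (handle at row 472, as at the start, and box front band gone dark), with the button up and the fingertips over it. Press.

>>> drive_tool(steps="0 0.0013 0.0008 0.02 0;0 0 0 0.012 0;0 0 0 0.005 0;0 0 0 0.003 0;0 0 0 0.003 0;0 0 0 0.003 0;0 0 0 0 0;0 0 0 0 0")

```text
time_s: 29.53
eef_pos: [0.4536, -0.1336, 0.274]
eef_rot: [[0.999, 0.047, 0.002], [0.047, -0.999, -0.0], [0.001, 0.0, -1.0]]
wrist_force: [-0.9, 2.0, 4.5]
grip_width: 0.004
```

>>> drive_tool(steps="0 0 0 0.0015 0;0 0 0 0.0015 0;0 0 0 0.001 0;0 0 0 0 0;0 0 0 0 0")

```text
time_s: 29.95
eef_pos: [0.4542, -0.1338, 0.273]
eef_rot: [[0.999, 0.047, -0.0], [0.047, -0.999, 0.0], [-0.0, -0.0, -1.0]]
wrist_force: [-12.7, 6.8, 29.2]
grip_width: -0.001
```

Bottomed: the force rose to 29 N at z 0.273. Lift, then wait more than 3 s.

>>> drive_tool(steps="0 0 0 -0.01 0;0 0 0 -0.02 0;0 0 0 -0.03 0;0 0 0 -0.03 0;100 0 0 -0.03 0;100 0 0 0 0;100 0 0 0 0;100 0 0 0 0;100 0 0 0 0;100 0 0 0 0")

```text
time_s: 30.78
eef_pos: [0.4528, -0.1334, 0.3873]
eef_rot: [[0.999, 0.047, -0.003], [0.047, -0.999, 0.001], [-0.003, -0.002, -1.0]]
wrist_force: [-0.3, 0.7, 0.0]
grip_width: 0.848
```

```bash
python3 -c "
from h import *
go(box(-.105,0),.296,BY); pic('side','s17',(240,150,420,290),4.2)"
```

```text
t 30.8 pos [ 0.4528 -0.1334  0.3873] yaw 0.047 grip 0.848 F [-0.3  0.7  0. ]
now dx 0.0453 dy -0.1052 dz 0.0913 rows 2.9
after spin dx 0.0454 dy -0.1051 dz 0.0913 rows 2.9
spin -0.0014
```

View pics/s17.png

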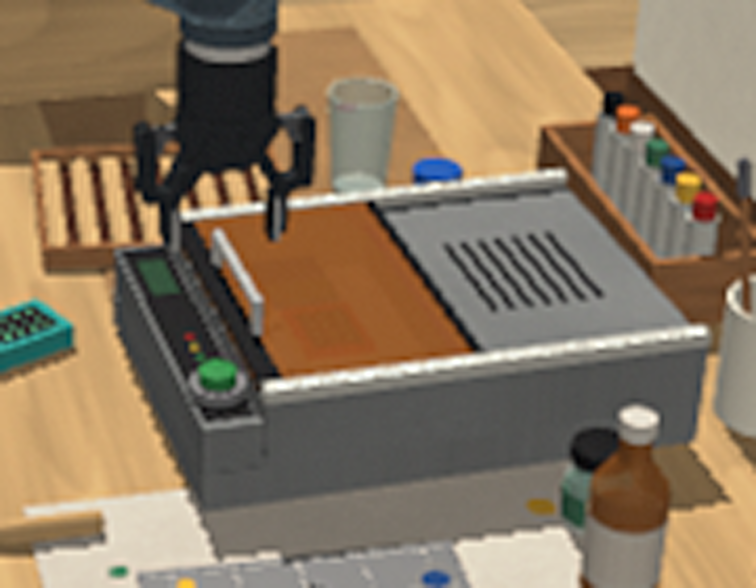

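>>> drive_tool(steps="100 0 0 0 0;100 0 0 0 0;100 0 0 0 0;100 0 0 0 0;100 0 0 0 0;100 0 0 0 0;100 0 0 0 0;100 0 0 0 0;100 0 0 0 0;100 0 0 0 0")

```text
time_s: 31.67
eef_pos: [0.4532, -0.1335, 0.389]
eef_rot: [[0.999, 0.047, 0.0], [0.047, -0.999, -0.0], [0.0, 0.0, -1.0]]
wrist_force: [0.2, 0.4, -0.4]
grip_width: 0.997
```

>>> drive_tool(steps="100 0 0 0 0;100 0 0 0 0;100 0 0 0 0;100 0 0 0 0;100 0 0 0 0;100 0 0 0 0;100 0 0 0 0;100 0 0 0 0;100 0 0 0 0;100 0 0 0 0")

```text
time_s: 32.5
eef_pos: [0.4531, -0.1336, 0.389]
eef_rot: [[0.999, 0.047, -0.0], [0.047, -0.999, 0.0], [-0.0, -0.0, -1.0]]
wrist_force: [-0.2, -0.4, -1.0]
grip_width: 0.996
```

>>> drive_tool(steps="100 0 0 0 0;100 0 0 0 0;100 0 0 0 0;100 0 0 0 0;100 0 0 0 0;100 0 0 0 0;100 0 0 0 0;100 0 0 0 0;100 0 0 0 0;100 0 0 0 0")

```text
time_s: 33.33
eef_pos: [0.4532, -0.1335, 0.389]
eef_rot: [[0.999, 0.047, 0.0], [0.047, -0.999, 0.0], [0.0, -0.0, -1.0]]
wrist_force: [0.2, 1.1, 0.6]
grip_width: 0.999
```

>>> drive_tool(steps="100 0 0 0 0;100 0 0 0 0;100 0 0 0 0;100 0 0 0 0;100 0 0 0 0;100 0 0 0 0;100 0 0 0 0;100 0 0 0 0;100 0 0 0 0;100 0 0 0 0")

```text
time_s: 34.17
eef_pos: [0.4531, -0.1336, 0.389]
eef_rot: [[0.999, 0.047, 0.0], [0.047, -0.999, -0.0], [0.0, 0.0, -1.0]]
wrist_force: [-0.1, 0.2, 0.5]
grip_width: 0.997
```

The button is back up and the cover has been shut for about 4 s since. Reopen.

>>> drive_tool(steps="100 0.011 -0.035 0 0;100 0.011 -0.035 0 0;100 0.011 -0.035 0 0;100 0 0 0 0;100 0 0 0.03 0;100 0 0 0.03 0;100 0 0 0.027 0;100 0 0 0 0;100 0 0 0 0;100 0 0 0 0")

```text
time_s: 35.0
eef_pos: [0.4819, -0.0275, 0.3036]
eef_rot: [[0.999, 0.046, 0.002], [0.046, -0.999, -0.001], [0.002, 0.001, -1.0]]
wrist_force: [0.6, -0.1, -0.4]
grip_width: 1.002
```

>>> drive_tool(steps="0 0 0 0 0;0 0 0 0 0;0 0 0 0 0;0 0 0 0 0;0 0 0 0 0;0 0 0 0 0;0 0 0 0 0")

```text
time_s: 35.58
eef_pos: [0.4855, -0.027, 0.3038]
eef_rot: [[0.999, 0.044, 0.029], [0.044, -0.999, 0.001], [0.029, 0.001, -1.0]]
wrist_force: [41.4, 6.3, -26.6]
grip_width: 0.092
```

>>> drive_tool(steps="0 0.01 0 0 0;0 0.02 0 0 0;0 0.025 0 0 0;0 0.025 0 0 0;0 0.025 0 0 0;0 0.025 0 0 0;0 0.025 0 0 0;0 0.015 0 0 0;0 0.008 0 0 0;0 0 0 0 0")

```text
time_s: 36.42
eef_pos: [0.661, -0.0186, 0.3037]
eef_rot: [[0.999, 0.047, 0.004], [0.047, -0.999, 0.0], [0.004, 0.0, -1.0]]
wrist_force: [1.1, 1.1, 5.8]
grip_width: 0.085
```

>>> drive_tool(steps="0 0.003 0 0 0;0 0.002 0 0 0;0 0.002 0 0 0;0 0 0 0 0;0 0 0 0 0")

```text
time_s: 36.83
eef_pos: [0.6666, -0.0184, 0.3037]
eef_rot: [[0.999, 0.047, 0.002], [0.047, -0.999, 0.0], [0.002, 0.0, -1.0]]
wrist_force: [-0.5, 1.3, 5.8]
grip_width: 0.083
```

>>> drive_tool(steps="0 0.003 0 0 0;0 0.003 0 0 0;0 0.002 0 0 0;0 0 0 0 0;0 0 0 0 0")

```text
time_s: 37.25
eef_pos: [0.6746, -0.018, 0.3037]
eef_rot: [[0.999, 0.047, 0.002], [0.047, -0.999, 0.0], [0.002, -0.0, -1.0]]
wrist_force: [-0.7, 0.7, 5.7]
grip_width: 0.082
```

>>> drive_tool(steps="0 0.002 0 0 0;0 0.002 0 0 0;0 0 0 0 0;0 0 0 0 0")

```text
time_s: 37.58
eef_pos: [0.6771, -0.0179, 0.3037]
eef_rot: [[0.999, 0.047, -0.007], [0.047, -0.999, -0.0], [-0.007, -0.0, -1.0]]
wrist_force: [-13.0, 0.5, 13.0]
grip_width: 0.08
```

>>> drive_tool(steps="0 -0.002 0 0 0;100 0 0 0 0;100 0 0 0 0;100 0 0 0 0;100 0 0 0 0;100 0 0 -0.03 0;100 0 0 -0.04 0;100 0 0 -0.03 0;100 -0.03 -0.02 0 0;100 -0.03 -0.028 0 0")

```text
time_s: 38.42
eef_pos: [0.6145, 0.0258, 0.4052]
eef_rot: [[0.999, 0.044, 0.006], [0.044, -0.999, -0.001], [0.006, 0.002, -1.0]]
wrist_force: [-1.2, 0.3, 0.4]
grip_width: 1.0
```

>>> drive_tool(steps="100 -0.025 -0.03 0 0;100 -0.025 -0.03 0 0;100 -0.025 -0.03 0 0;100 -0.025 -0.03 0 0;100 -0.025 -0.03 0 0;100 -0.01 -0.04 0 0;100 0 0 0 0;100 0 0 0 0")

```text
time_s: 39.08
eef_pos: [0.4692, 0.2123, 0.402]
eef_rot: [[0.999, 0.051, 0.0], [0.051, -0.999, -0.0], [0.0, 0.0, -1.0]]
wrist_force: [0.2, 0.1, -0.3]
grip_width: 1.001
```

```bash
python3 -c "
from h import *
go(box(-.027,.0915),.34,BY);pic('top','t20',(225,100,345,230),4.6);pic('side','s20',(200,120,420,290),3.6)
crop('t20','t20r',(125,120,245,260),4.3)"
```

```text
t 39.1 pos [0.4692 0.2123 0.402 ] yaw 0.051 grip 1.001 F [ 0.2  0.1 -0.3]
now dx 0.0901 dy 0.1481 dz 0.0620 rows 4.3
after spin dx 0.0904 dy 0.1479 dz 0.0620 rows 4.3
spin 0.0026
```

View pics/t20.png

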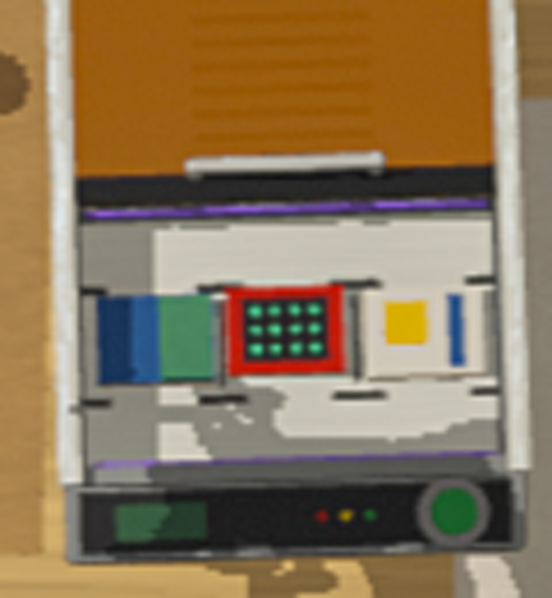

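View pics/s20.png

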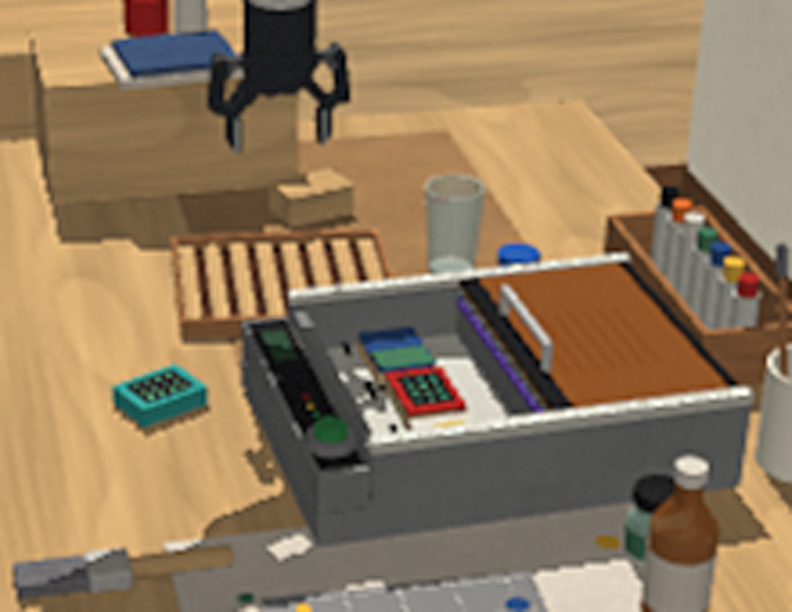

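```bash
cat > q2.py <<'E'
from h import *
def q(n,pts,off=(225,100),s=4.6,z=.066):
    P=np.array([p2w('top',(off[0]+(x+.5)/s-.5,off[1]+(y+.5)/s-.5),z)[:2] for x,y in pts])
    w=P.mean(0)-BO; c,sn=np.cos(BY),np.sin(BY)
    print(n,P.mean(0).round(4),"box",(c*w[0]+sn*w[1]).round(4),(-sn*w[0]+c*w[1]).round(4),[np.linalg.norm(P[i]-P[(i+1)%4]).round(4) for i in range(4)],"yaw",(np.arctan2(*(P[1]-P[0]+P[2]-P[3])[::-1])+np.pi/2).round(3))
q('a',[(98,297),(212,294),(213,382),(99,385)])
q('b',[(228,288),(344,285),(347,374),(229,377)])
q('c',[(366,292),(484,289),(487,376),(366,380)])
E
python3 q2.py
```

```text
a [0.5685 0.0695] box -0.0251 0.092 [np.float64(0.0777), np.float64(0.0602), np.float64(0.0775), np.float64(0.0602)] yaw 0.044
b [ 0.5759 -0.0199] box -0.022 0.0024 [np.float64(0.0791), np.float64(0.0609), np.float64(0.0803), np.float64(0.0609)] yaw 0.043
c [ 0.5754 -0.1143] box -0.0271 -0.0919 [np.float64(0.0804), np.float64(0.0595), np.float64(0.0823), np.float64(0.0602)] yaw 0.047
```

```bash
cat >> h.py <<'E'
RO=np.array([.5053,.3423]); RY=-.107
def rack(x,y):
    c,s=np.cos(RY),np.sin(RY); return RO+np.array([c*x-s*y,s*x+c*y])
E
python3 -c "
from h import *
print('glass',p2w('top',(166.6,124.6),.11)); print(rack(.057,.046),rack(-.057,.046),rack(0,-.046))
go([.5685,.0693],.30,.046)"
```

```text
glass [0.70887763 0.35241332 0.11      ]
[0.56688663 0.38194956] [0.4535386  0.39412429] [0.50038739 0.29656308]
t 39.2 pos [0.4704 0.2104 0.4019] yaw 0.047 grip 0.998 F [ 0.5 -0.   0.4]
now dx 0.0914 dy 0.1455 dz 0.1019 rows 4.3
after spin dx 0.0915 dy 0.1455 dz 0.1019 rows 4.3
spin 0.0006
```

>>> drive_tool(steps="100 0.018 0.029 0 0.003;100 0.018 0.029 0 0;100 0.018 0.029 0 0;100 0.018 0.029 0.02 0;100 0.0225 0.0275 0.04 0;100 0 0 0.04 0;100 0 0 0.04 0;100 0 0 0 0;100 0 0 0 0;100 0 0 0 0")

```text
time_s: 40.02
eef_pos: [0.5667, 0.0766, 0.273]
eef_rot: [[0.999, 0.043, 0.003], [0.043, -0.999, -0.0], [0.003, 0.0, -1.0]]
wrist_force: [0.3, 0.2, 0.1]
grip_width: 0.999
```

```bash
python3 -c "
from h import *
go([.5685,.0693],.219,.046);pic('side','s21',(260,150,380,250),6)"
```

```text
t 40.0 pos [0.5667 0.0766 0.273 ] yaw 0.043 grip 0.999 F [0.3 0.2 0.1]
now dx 0.0015 dy 0.0073 dz 0.0540 rows 0.2
after spin dx 0.0014 dy 0.0073 dz 0.0540 rows 0.2
spin -0.0034
```

View pics/s21.png

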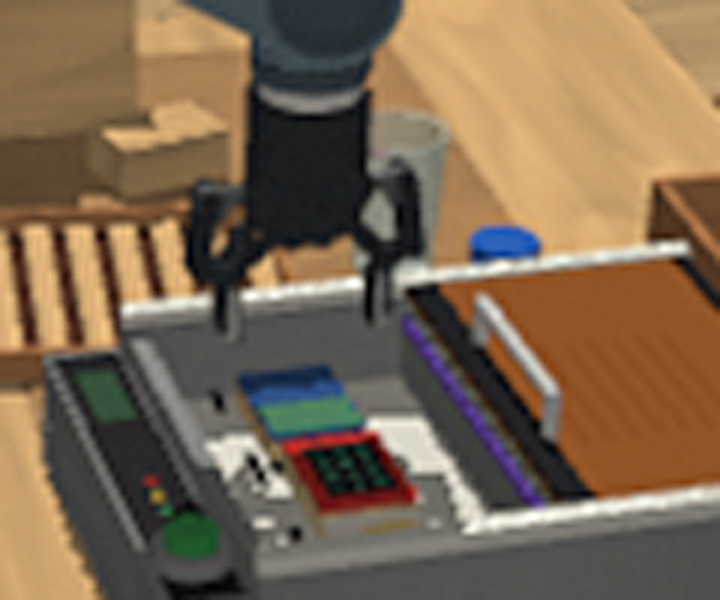

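>>> drive_tool(steps="100 0.001 0.006 0.02 -0.002;100 0 0 0.02 0;100 0 0 0.01 0;100 0 0 0.002 0;100 0 0 0 0;0 0 0 0 0;0 0 0 0 0;0 0 0 0 0;0 0 0 0 0;0 0 0 0 0")

```text
time_s: 40.9
eef_pos: [0.5679, 0.0714, 0.2209]
eef_rot: [[0.999, 0.046, 0.003], [0.046, -0.999, -0.0], [0.003, 0.0, -1.0]]
wrist_force: [-0.4, -0.7, 6.0]
grip_width: 0.685
```

>>> drive_tool(steps="0 0 0 0 0;0 0 0 -0.02 0;0 0 0 -0.03 0;0 0 0 -0.03 0;0 0 0 -0.03 0;0 0 0 0 0.077;0 0 0 0 0.077;0 0 0 0 0;0 0 0 0 0")

```text
time_s: 41.65
eef_pos: [0.5667, 0.0714, 0.3288]
eef_rot: [[0.994, -0.106, -0.0], [-0.106, -0.994, 0.0], [-0.0, 0.0, -1.0]]
wrist_force: [-1.2, 0.4, -1.7]
grip_width: 0.682
```

```bash
python3 -c "
from h import *
go(rack(.057,.046),.22,RY)"
```

```text
t 41.6 pos [0.5667 0.0714 0.3288] yaw -0.106 grip 0.682 F [-1.2  0.4 -1.7]
now dx -0.0328 dy -0.3088 dz 0.1088 rows 7.8
after spin dx -0.0330 dy -0.3088 dz 0.1088 rows 7.8
spin 0.0006
```

>>> drive_tool(steps="0 -0.004 -0.0386 0 0;0 -0.004 -0.0386 0 0;0 -0.004 -0.0386 0 0;0 -0.004 -0.0386 0 0;0 -0.004 -0.0386 0 0;0 -0.004 -0.0386 0 0;0 -0.004 -0.0386 0.02 0;0 -0.004 -0.0386 0.03 0;0 0 0 0.03 0;0 0 0 0 0")

```text
time_s: 42.48
eef_pos: [0.5653, 0.3748, 0.2463]
eef_rot: [[0.995, -0.104, -0.012], [-0.104, -0.995, -0.006], [-0.011, 0.007, -1.0]]
wrist_force: [-1.3, -1.5, -1.6]
grip_width: 0.682
```

>>> drive_tool(steps="0 0 0 0.01 0;0 0 0 0 0;0 0 0 0 0")

```text
time_s: 42.73
eef_pos: [0.5691, 0.3733, 0.2454]
eef_rot: [[0.994, -0.109, 0.001], [-0.109, -0.994, 0.0], [0.001, -0.001, -1.0]]
wrist_force: [-0.2, 0.1, -0.5]
grip_width: 0.682
```

```bash
python3 -c "
from h import *
go(rack(.057,.046),.1909,RY);pic('side','s22',(220,120,360,230),5.5)"
```

```text
t 42.7 pos [0.5691 0.3733 0.2454] yaw -0.109 grip 0.682 F [-0.2  0.1 -0.5]
now dx -0.0032 dy -0.0083 dz 0.0545 rows 0.2
after spin dx -0.0032 dy -0.0083 dz 0.0545 rows 0.2
spin -0.0024
```

View pics/s22.png

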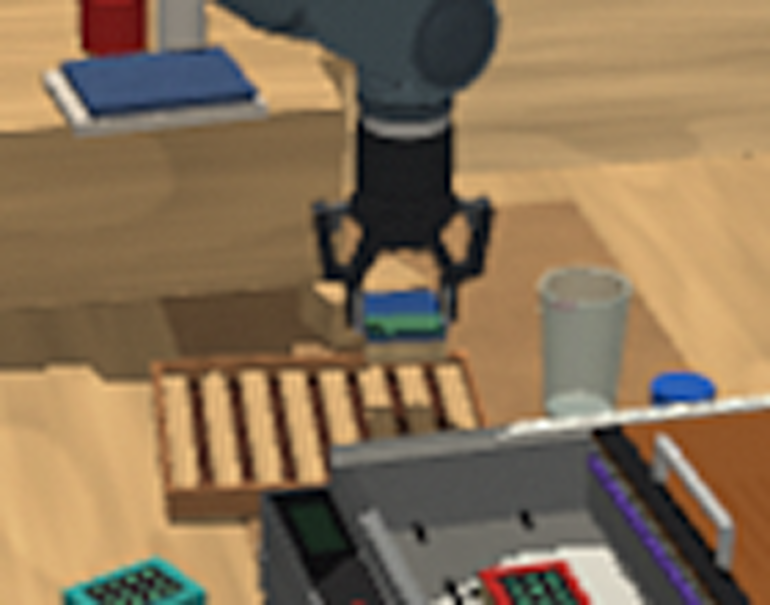

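>>> drive_tool(steps="0 -0.003 -0.0083 0.01 0;0 0 0 0.02 0;0 0 0 0.012 0;0 0 0 0.006 0;0 0 0 0.002 0;0 0 0 0 0;0 0 0 0 0;0 0 0 0 0")

```text
time_s: 43.45
eef_pos: [0.5669, 0.3829, 0.1954]
eef_rot: [[0.994, -0.108, 0.002], [-0.108, -0.994, 0.001], [0.002, -0.001, -1.0]]
wrist_force: [-0.2, -0.6, -1.6]
grip_width: 0.686
```

```bash
python3 -c "
from h import *
go(rack(.057,.046),.1909,RY)"
```

```text
t 43.5 pos [0.5669 0.3829 0.1954] yaw -0.109 grip 0.686 F [-0.2 -0.6 -1.6]
now dx 0.0001 dy 0.0010 dz 0.0045 rows 0.0
after spin dx 0.0001 dy 0.0010 dz 0.0045 rows 0.0
spin -0.0015
```

>>> drive_tool(steps="0 0 0 0.003 0;0 0 0 0.0015 0;0 0 0 0 0;0 0 0 0 0;84 0 0 0 0;84 0 0 0 0;84 0 0 0 0;84 0 0 -0.02 0;84 0 0 -0.03 0;100 0 0 -0.035 0")

```text
time_s: 44.28
eef_pos: [0.5654, 0.3822, 0.2727]
eef_rot: [[0.994, -0.108, -0.005], [-0.108, -0.994, -0.002], [-0.005, 0.003, -1.0]]
wrist_force: [1.1, -0.4, -0.1]
grip_width: 0.955
```

>>> drive_tool(steps="100 0 0 -0.04 0;100 0 0 0 0;100 0 0 0 -0.077;100 0 0 0 -0.077;100 0 0 0 0")

```text
time_s: 44.7
eef_pos: [0.5663, 0.3827, 0.3146]
eef_rot: [[0.999, 0.047, 0.0], [0.047, -0.999, 0.0], [0.0, -0.0, -1.0]]
wrist_force: [0.2, 0.0, 0.5]
grip_width: 0.999
```

```bash
python3 -c "
from h import *
go([.5757,-.0199],.32,.046);pic('side','s23',(220,120,360,230),5.5);pic('top','t23',(130,120,350,240),3.6)"
```

```text
t 44.7 pos [0.5663 0.3827 0.3146] yaw 0.047 grip 0.999 F [0.2 0.  0.5]
now dx -0.0094 dy 0.4026 dz -0.0054 rows 10.1
after spin dx -0.0091 dy 0.4026 dz -0.0054 rows 10.1
spin 0.0008
```

View pics/s23.png

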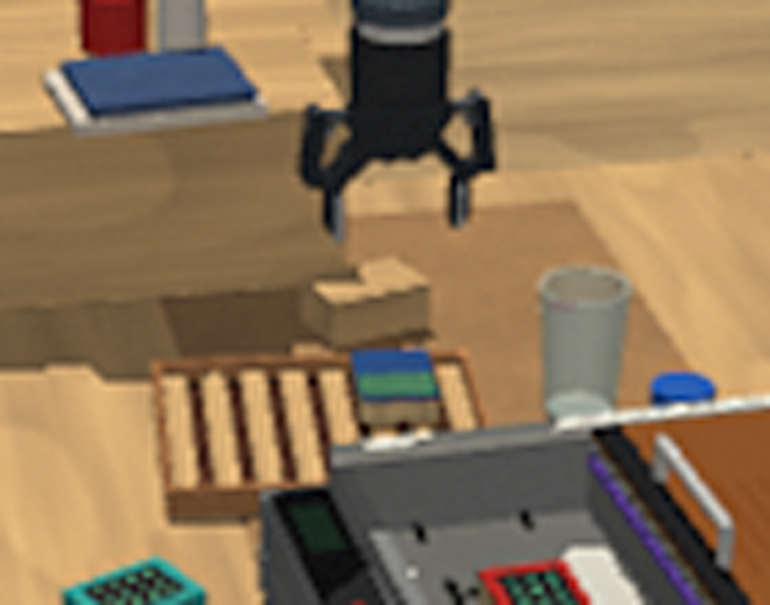

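View pics/t23.png

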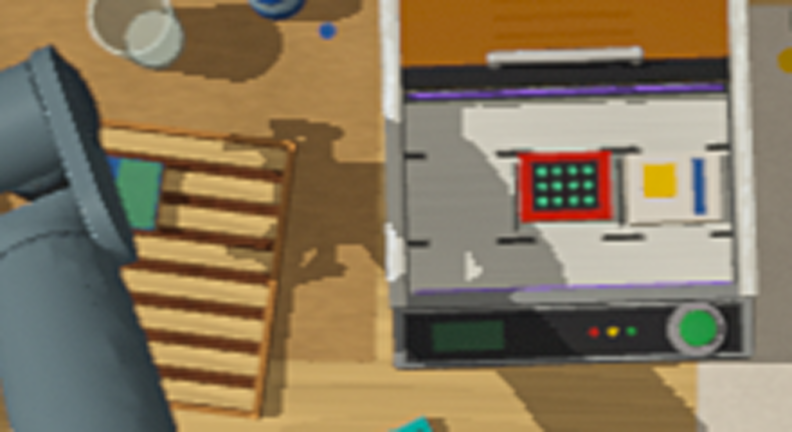

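Panel_a lies flat and face up in the rack. Next b.

>>> drive_tool(steps="100 -0.001 0.04 0 0;100 -0.001 0.04 0 0;100 -0.001 0.04 0 0;100 -0.001 0.04 0 0;100 -0.001 0.04 0 0;100 -0.001 0.04 0 0;100 -0.001 0.04 0 0;100 -0.001 0.04 0 0;100 -0.001 0.04 0 0;100 -0.001 0.04 0 0")

```text
time_s: 45.63
eef_pos: [0.5743, -0.0192, 0.3146]
eef_rot: [[0.999, 0.044, 0.0], [0.044, -0.999, 0.0], [0.0, -0.0, -1.0]]
wrist_force: [0.5, -0.2, -0.3]
grip_width: 1.002
```

>>> drive_tool(steps="100 0 0.003 0.02 0;100 0 0 0.02 0;100 0 0 0 0;100 0 0 0 0;100 0 0 0 0")

```text
time_s: 46.05
eef_pos: [0.5751, -0.0199, 0.2755]
eef_rot: [[0.999, 0.046, 0.001], [0.046, -0.999, -0.0], [0.001, 0.0, -1.0]]
wrist_force: [0.2, 0.7, 0.8]
grip_width: 1.004
```

```bash
python3 -c "
from h import *
go([.5757,-.0199],.219,.046);pic('side','s24',(260,170,380,260),6)"
```

```text
t 46.0 pos [ 0.5751 -0.0199  0.2755] yaw 0.046 grip 1.004 F [0.2 0.7 0.8]
now dx 0.0006 dy 0.0000 dz 0.0565 rows 0.0
after spin dx 0.0006 dy 0.0000 dz 0.0565 rows 0.0
spin -0.0003
```

View pics/s24.png

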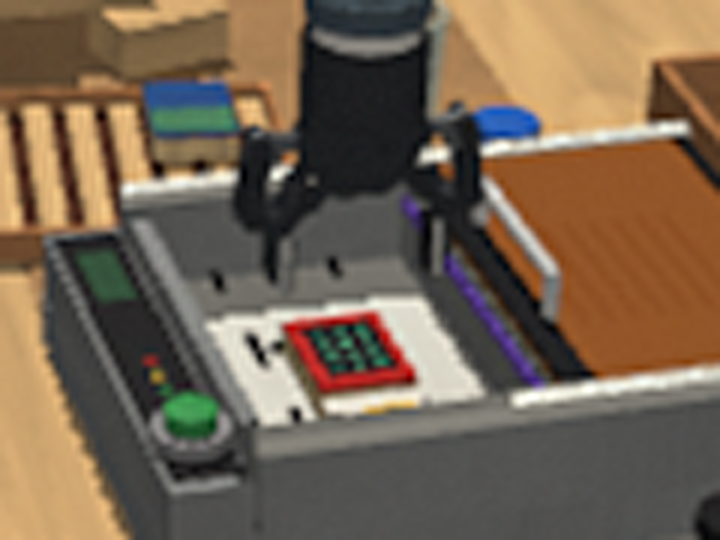

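>>> drive_tool(steps="100 0 0 0.02 0;100 0 0 0.02 0;100 0 0 0.012 0;100 0 0 0.003 0;100 0 0 0 0;0 0 0 0 0;0 0 0 0 0;0 0 0 0 0;0 0 0 0 0;0 0 0 0 0")

```text
time_s: 46.93
eef_pos: [0.575, -0.0204, 0.2216]
eef_rot: [[0.999, 0.046, -0.001], [0.046, -0.999, -0.0], [-0.001, 0.0, -1.0]]
wrist_force: [-5.5, -0.4, 8.0]
grip_width: 0.684
```

>>> drive_tool(steps="0 0 0 0 0;0 0 0 -0.02 0;0 0 0 -0.03 0;0 0 0 -0.03 0;0 0 0 -0.03 0;0 0 0 0 0.077;0 0 0 0 0.077;0 0 0 0 0;0 0 0 0 0")

```text
time_s: 47.68
eef_pos: [0.5747, -0.0203, 0.3302]
eef_rot: [[0.994, -0.106, 0.001], [-0.106, -0.994, -0.0], [0.001, 0.0, -1.0]]
wrist_force: [0.6, 0.5, -0.9]
grip_width: 0.683
```

```bash
python3 -c "
from h import *
go(rack(-.057,.046),.22,RY)"
```

```text
t 47.7 pos [ 0.5747 -0.0203  0.3302] yaw -0.107 grip 0.683 F [ 0.6  0.5 -0.9]
now dx -0.1645 dy -0.3992 dz 0.1102 rows 10.8
after spin dx -0.1647 dy -0.3991 dz 0.1102 rows 10.8
spin 0.0005
```

>>> drive_tool(steps="0 -0.015 -0.0363 0 0;0 -0.015 -0.0363 0 0;0 -0.015 -0.0363 0 0;0 -0.015 -0.0363 0 0;0 -0.015 -0.0363 0 0;0 -0.015 -0.0363 0 0;0 -0.015 -0.0363 0 0;0 -0.015 -0.0363 0 0;0 -0.015 -0.0363 0 0;0 -0.015 -0.0363 0 0")

```text
time_s: 48.52
eef_pos: [0.4639, 0.3585, 0.3295]
eef_rot: [[0.994, -0.106, -0.001], [-0.106, -0.994, -0.0], [-0.0, 0.0, -1.0]]
wrist_force: [-0.4, -0.6, -1.0]
grip_width: 0.686
```

>>> drive_tool(steps="0 -0.0145 -0.0361 0 0;0 0 0 0.03 0;0 0 0 0.03 0;0 0 0 0.02 0;0 0 0 0 0;0 0 0 0 0;0 0 0 0 0")

```text
time_s: 49.1
eef_pos: [0.4551, 0.3945, 0.2512]
eef_rot: [[0.994, -0.108, 0.002], [-0.108, -0.994, 0.001], [0.002, -0.001, -1.0]]
wrist_force: [0.7, -0.4, -0.7]
grip_width: 0.682
```

```bash
python3 -c "
from h import *
go(rack(-.057,.046),.1916,RY);pic('side','s25',(220,120,360,230),5.5)"
```

```text
t 49.1 pos [0.4551 0.3945 0.2512] yaw -0.108 grip 0.682 F [ 0.7 -0.4 -0.7]
now dx -0.0015 dy 0.0005 dz 0.0596 rows 0.0
after spin dx -0.0015 dy 0.0005 dz 0.0596 rows 0.0
spin -0.0010
```

View pics/s25.png

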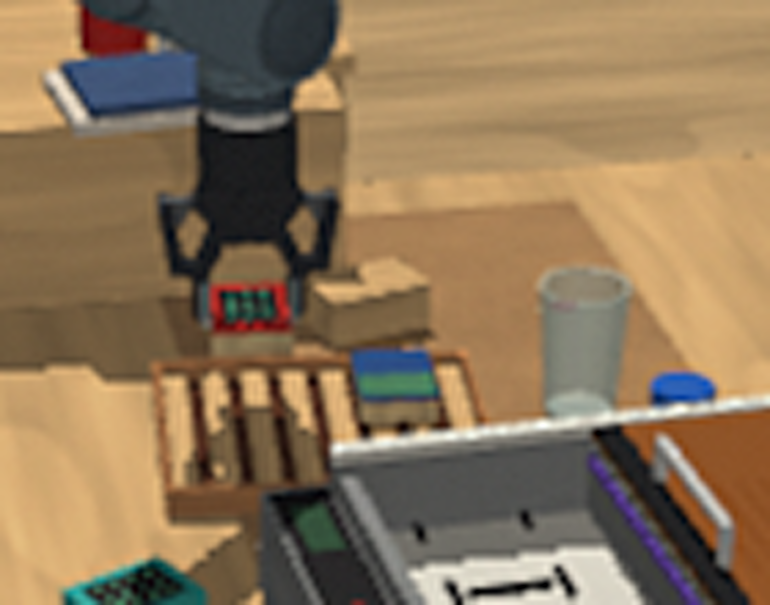

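>>> drive_tool(steps="0 -0.0005 0 0.02 0;0 0 0 0.02 0;0 0 0 0.01 0;0 0 0 0.006 0;0 0 0 0.003 0;0 0 0 0 0;0 0 0 0 0;0 0 0 0 0")

```text
time_s: 49.82
eef_pos: [0.4544, 0.3946, 0.1918]
eef_rot: [[0.994, -0.108, 0.002], [-0.108, -0.994, 0.001], [0.002, -0.001, -1.0]]
wrist_force: [0.1, -0.0, -1.3]
grip_width: 0.683
```

```bash
python3 -c "
from h import *
go(rack(-.057,.046),.1916,RY)"
```

```text
t 49.8 pos [0.4544 0.3946 0.1918] yaw -0.108 grip 0.683 F [ 0.1 -0.  -1.3]
now dx -0.0008 dy 0.0005 dz 0.0002 rows 0.0
after spin dx -0.0008 dy 0.0005 dz 0.0002 rows 0.0
spin -0.0014
```

>>> drive_tool(steps="0 0 0 0.0015 0;0 0 0 0 0;84 0 0 0 0;84 0 0 0 0;84 0 0 0 0;84 0 0 -0.02 0;84 0 0 -0.03 0;100 0 0 -0.035 0;100 0 0 -0.04 0;100 0 0 0 0")

```text
time_s: 50.65
eef_pos: [0.4561, 0.3958, 0.3234]
eef_rot: [[0.994, -0.108, 0.013], [-0.108, -0.994, 0.008], [0.012, -0.009, -1.0]]
wrist_force: [0.7, 1.3, 1.2]
grip_width: 0.996
```

>>> drive_tool(steps="100 0 0 0 -0.077;100 0 0 0 -0.077;100 0 0 0 0")

```text
time_s: 50.9
eef_pos: [0.4539, 0.3943, 0.3143]
eef_rot: [[0.999, 0.047, 0.0], [0.047, -0.999, 0.0], [0.0, -0.0, -1.0]]
wrist_force: [0.2, 0.9, 0.9]
grip_width: 1.001
```

```bash
python3 -c "
from h import *
go([.5754,-.1143],.32,.047);pic('top','t26',(130,120,350,240),3.6)"
```

```text
t 50.9 pos [0.4539 0.3943 0.3143] yaw 0.047 grip 1.001 F [0.2 0.9 0.9]
now dx 0.0976 dy 0.5137 dz -0.0057 rows 13.1
after spin dx 0.0975 dy 0.5138 dz -0.0057 rows 13.1
spin -0.0002
```

View pics/t26.png

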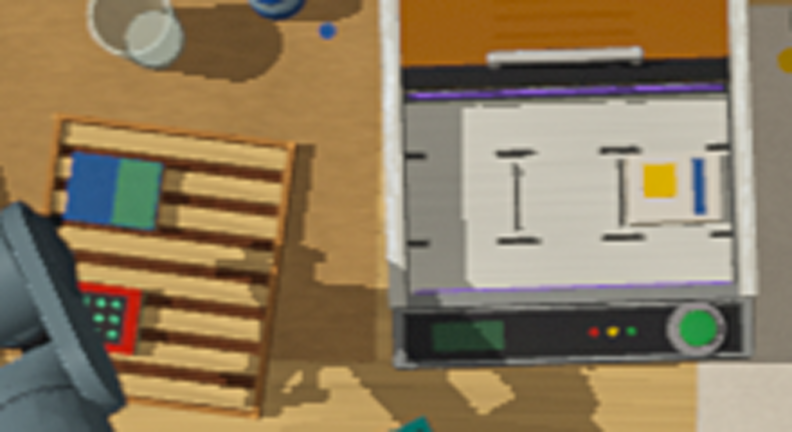

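Panels a (115,190) and b (105,320) are in the rack, and c is still in nest0. Go for c.

>>> drive_tool(steps="100 0.0075 0.0395 0 0;100 0.0075 0.0395 0 0;100 0.0075 0.0395 0 0;100 0.0075 0.0395 0 0;100 0.0075 0.0395 0 0;100 0.0075 0.0395 0 0;100 0.0075 0.0395 0 0;100 0.0075 0.0395 0 0;100 0.0075 0.0395 0 0;100 0.0075 0.0395 0 0")

```text
time_s: 51.78
eef_pos: [0.5469, 0.0012, 0.3141]
eef_rot: [[0.999, 0.043, 0.0], [0.043, -0.999, 0.0], [0.0, -0.0, -1.0]]
wrist_force: [0.8, 0.2, -0.7]
grip_width: 0.999
```

>>> drive_tool(steps="100 0.0075 0.0395 0 0;100 0.0075 0.0395 0 0;100 0.0075 0.0395 0 0;100 0 0 0.02 0;100 0 0 0.02 0;100 0 0 0 0;100 0 0 0 0;100 0 0 0 0")

```text
time_s: 52.45
eef_pos: [0.575, -0.1139, 0.2749]
eef_rot: [[0.999, 0.045, 0.001], [0.045, -0.999, -0.0], [0.001, 0.0, -1.0]]
wrist_force: [0.5, -0.6, 0.2]
grip_width: 1.004
```

```bash
python3 -c "
from h import *
go([.5754,-.1143],.219,.047);pic('side','s27',(260,170,380,260),6)"
```

```text
t 52.5 pos [ 0.575  -0.1139  0.2749] yaw 0.045 grip 1.004 F [ 0.5 -0.6  0.2]
now dx 0.0004 dy 0.0004 dz 0.0559 rows 0.0
after spin dx 0.0004 dy 0.0004 dz 0.0559 rows 0.0
spin -0.0016
```

View pics/s27.png

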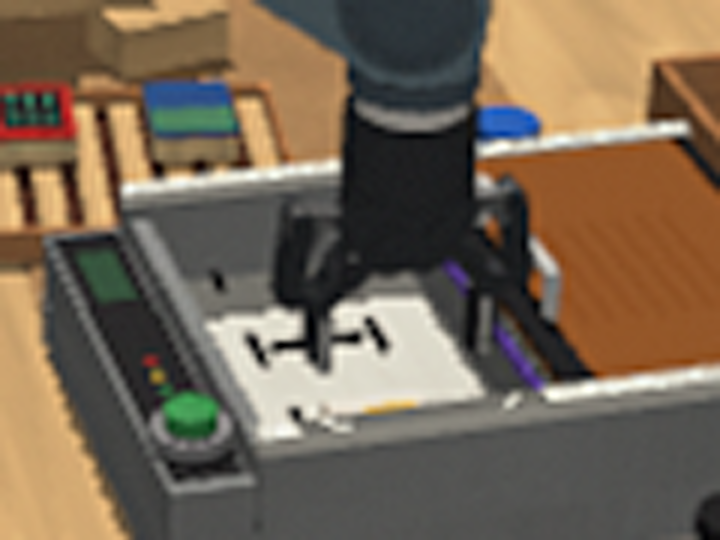

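>>> drive_tool(steps="100 0 0 0.02 0;100 0 0 0.02 0;100 0 0 0.012 0;100 0 0 0.003 0;100 0 0 0 0;0 0 0 0 0;0 0 0 0 0;0 0 0 0 0;0 0 0 0 0;0 0 0 0 0")

```text
time_s: 53.33
eef_pos: [0.5756, -0.1145, 0.2212]
eef_rot: [[0.999, 0.046, 0.003], [0.046, -0.999, -0.001], [0.003, 0.001, -1.0]]
wrist_force: [0.4, 0.4, 6.9]
grip_width: 0.685
```

>>> drive_tool(steps="0 0 0 0 0;0 0 0 -0.02 0;0 0 0 -0.03 0;0 0 0 -0.03 0;0 0 0 -0.03 0;0 0 0 0 0.077;0 0 0 0 0.077;0 0 0 0 0;0 0 0 0 0")

```text
time_s: 54.08
eef_pos: [0.5744, -0.1141, 0.3289]
eef_rot: [[0.994, -0.106, -0.001], [-0.106, -0.994, 0.0], [-0.001, -0.0, -1.0]]
wrist_force: [-0.2, 0.6, -0.8]
grip_width: 0.684
```

```bash
python3 -c "
from h import *
go(rack(0,-.050),.22,RY)"
```

```text
t 54.1 pos [ 0.5744 -0.1141  0.3289] yaw -0.106 grip 0.684 F [-0.2  0.6 -0.8]
now dx -0.1173 dy -0.3964 dz 0.1089 rows 10.3
after spin dx -0.1175 dy -0.3964 dz 0.1089 rows 10.3
spin 0.0005
```

>>> drive_tool(steps="0 -0.0107 -0.036 0 0;0 -0.0107 -0.036 0 0;0 -0.0107 -0.036 0 0;0 -0.0107 -0.036 0 0;0 -0.0107 -0.036 0 0;0 -0.0107 -0.036 0 0;0 -0.0107 -0.036 0 0;0 -0.0107 -0.036 0 0;0 -0.0107 -0.036 0 0;0 -0.0107 -0.036 0 0")

```text
time_s: 54.92
eef_pos: [0.5064, 0.257, 0.3286]
eef_rot: [[0.994, -0.106, -0.001], [-0.106, -0.994, -0.0], [-0.001, 0.0, -1.0]]
wrist_force: [1.2, 0.4, -1.3]
grip_width: 0.684
```

>>> drive_tool(steps="0 -0.0105 -0.036 0 0;0 0 0 0.03 0;0 0 0 0.03 0;0 0 0 0.02 0;0 0 0 0 0;0 0 0 0 0;0 0 0 0 0")

```text
time_s: 55.5
eef_pos: [0.5014, 0.2922, 0.2505]
eef_rot: [[0.994, -0.108, 0.002], [-0.108, -0.994, 0.001], [0.002, -0.001, -1.0]]
wrist_force: [0.7, -0.0, 0.0]
grip_width: 0.687
```

```bash
python3 -c "
from h import *
go(rack(0,-.050),.1912,RY);pic('side','s28',(220,120,360,230),5.5);pic('top','t28',(130,120,250,240),5)"
```

```text
t 55.5 pos [0.5014 0.2922 0.2505] yaw -0.108 grip 0.687 F [ 0.7 -0.   0. ]
now dx -0.0014 dy -0.0002 dz 0.0593 rows 0.0
after spin dx -0.0014 dy -0.0002 dz 0.0593 rows 0.0
spin -0.0010
```

View pics/s28.png

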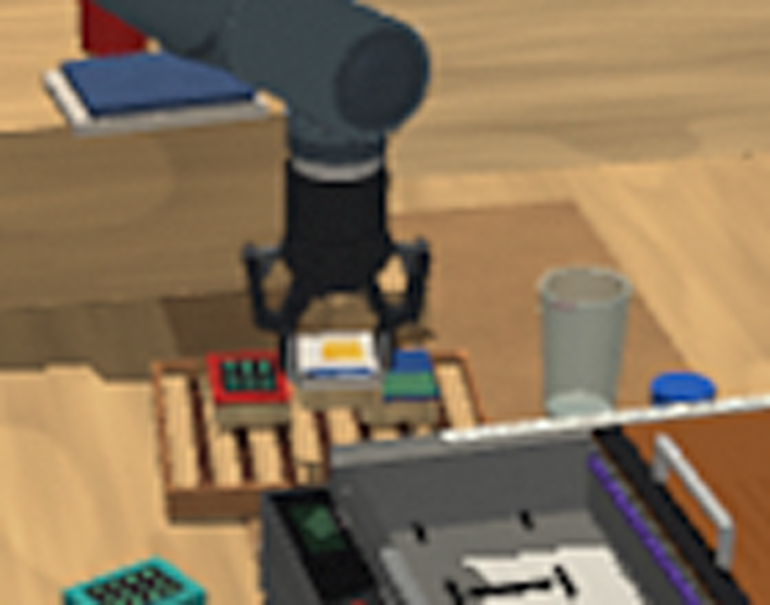

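View pics/t28.png

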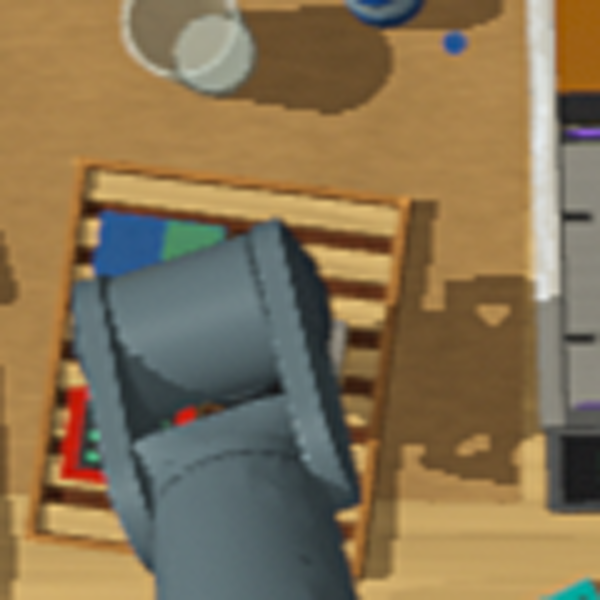

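>>> drive_tool(steps="0 -0.0005 0 0.02 0;0 0 0 0.02 0;0 0 0 0.01 0;0 0 0 0.006 0;0 0 0 0.003 0;0 0 0 0.0015 0;0 0 0 0 0;0 0 0 0 0;0 0 0 0 0")

```text
time_s: 56.35
eef_pos: [0.5009, 0.2925, 0.1912]
eef_rot: [[0.994, -0.108, 0.001], [-0.108, -0.994, -0.0], [0.001, -0.0, -1.0]]
wrist_force: [-6.2, -2.2, 7.9]
grip_width: 0.686
```

>>> drive_tool(steps="84 0 0 0 0;84 0 0 0 0;84 0 0 0 0;84 0 0 -0.02 0;84 0 0 -0.03 0;100 0 0 -0.035 0;100 0 0 -0.04 0;100 0 0 -0.04 -0.077;100 0 0 -0.03 -0.077;100 0 0 0 0")

```text
time_s: 57.18
eef_pos: [0.5019, 0.2929, 0.3927]
eef_rot: [[0.999, 0.048, 0.014], [0.048, -0.999, 0.005], [0.014, -0.004, -1.0]]
wrist_force: [0.1, -0.1, 0.6]
grip_width: 0.999
```

```bash
python3 -c "
from h import *
go(box(.080,0),.36,BY)"
```

```text
t 57.2 pos [0.5019 0.2929 0.3927] yaw 0.048 grip 0.999 F [ 0.1 -0.1  0.6]
now dx 0.1609 dy 0.3184 dz 0.0327 rows 8.9
after spin dx 0.1609 dy 0.3184 dz 0.0327 rows 8.9
spin -0.0000
```

>>> drive_tool(steps="100 0.018 0.0354 0 0;100 0.018 0.0354 0 0;100 0.018 0.0354 0 0;100 0.018 0.0354 0 0;100 0.018 0.0354 0 0;100 0.018 0.0354 0 0;100 0.018 0.0354 0 0;100 0.018 0.0354 0 0;100 0.017 0.0352 0 0;100 0 0 0 0")

```text
time_s: 58.02
eef_pos: [0.6776, -0.0246, 0.3831]
eef_rot: [[0.999, 0.039, 0.001], [0.039, -0.999, -0.002], [0.001, 0.002, -1.0]]
wrist_force: [-0.3, -1.1, -0.5]
grip_width: 1.003
```

>>> drive_tool(steps="100 0 0 0.02 0;100 0 0 0 0;100 0 0 0 0")

```text
time_s: 58.27
eef_pos: [0.6751, -0.0183, 0.3618]
eef_rot: [[0.999, 0.045, -0.004], [0.045, -0.999, 0.001], [-0.004, -0.001, -1.0]]
wrist_force: [-0.2, -0.0, -0.2]
grip_width: 1.0
```

```bash
python3 -c "
from h import *
go([.6765,-.0175],.300,BY);pic('top','t29',(130,120,350,260),3.6)"
```

```text
t 58.3 pos [ 0.6751 -0.0183  0.3618] yaw 0.045 grip 1.000 F [-0.2 -0.  -0.2]
now dx 0.0015 dy -0.0007 dz 0.0618 rows 0.0
after spin dx 0.0015 dy -0.0007 dz 0.0618 rows 0.0
spin -0.0026
```

View pics/t29.png

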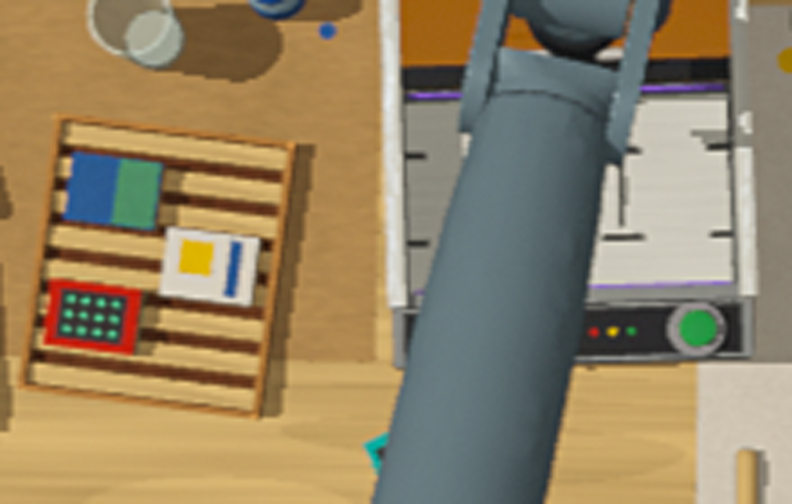

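All three panels lie flat and apart on the rack: a (115,190), c (210,265), b (93,317). Shut the cover.

>>> drive_tool(steps="100 0.0005 0 0.03 0;100 0 0 0.025 0;100 0 0 0.007 0;100 0 0 0 0;100 0 0 0 0")

```text
time_s: 58.73
eef_pos: [0.6764, -0.0181, 0.3029]
eef_rot: [[0.999, 0.046, 0.001], [0.046, -0.999, -0.0], [0.001, 0.0, -1.0]]
wrist_force: [0.3, -0.3, -0.3]
grip_width: 1.003
```

>>> drive_tool(steps="0 0 0 0 0;0 0 0 0 0;0 0 0 0 0;0 0 0 0 0;0 0 0 0 0;0 0 0 0 0")

```text
time_s: 59.23
eef_pos: [0.6761, -0.0185, 0.3021]
eef_rot: [[0.999, 0.046, 0.0], [0.046, -0.999, -0.0], [0.0, 0.0, -1.0]]
wrist_force: [0.5, 0.3, -0.5]
grip_width: 0.144
```

>>> drive_tool(steps="0 -0.01 0 0 0;0 -0.02 0 0 0;0 -0.025 0 0 0;0 -0.025 0 0 0;0 -0.025 0 0 0;0 -0.025 0 0 0;0 -0.025 0 0 0;0 -0.015 0 0 0;0 -0.009 0 0 0;0 0 0 0 0")

```text
time_s: 60.07
eef_pos: [0.4963, -0.027, 0.3022]
eef_rot: [[0.999, 0.045, -0.001], [0.045, -0.999, -0.001], [-0.001, 0.001, -1.0]]
wrist_force: [-1.6, -2.7, 0.8]
grip_width: 0.085
```

>>> drive_tool(steps="0 -0.003 0 0 0;0 -0.003 0 0 0;0 0 0 0 0;0 0 0 0 0")

```text
time_s: 60.4
eef_pos: [0.4919, -0.0272, 0.3022]
eef_rot: [[0.999, 0.046, 0.001], [0.046, -0.999, -0.001], [0.001, 0.001, -1.0]]
wrist_force: [-0.1, -4.4, 2.6]
grip_width: 0.089
```

>>> drive_tool(steps="0 -0.002 0 0 0;0 -0.002 0 0 0;0 0 0 0 0;0 0 0 0 0")

```text
time_s: 60.73
eef_pos: [0.4892, -0.0273, 0.3023]
eef_rot: [[0.999, 0.045, 0.01], [0.045, -0.999, -0.001], [0.01, 0.001, -1.0]]
wrist_force: [15.1, -3.3, -9.4]
grip_width: 0.082
```

Against the stop (15 N). Release and retreat.

>>> drive_tool(steps="0 0.0012 0 0 0;0 0 0 0 0;100 0 0 0 0;100 0 0 0 0;100 0 0 0 0;100 0 0 0 0;100 0 0 -0.03 0;100 0 0 -0.04 0;100 0 0 -0.04 0;100 0 0 0 0")

```text
time_s: 61.57
eef_pos: [0.4901, -0.0272, 0.4206]
eef_rot: [[0.999, 0.046, 0.014], [0.046, -0.999, -0.004], [0.014, 0.004, -1.0]]
wrist_force: [0.5, -0.5, 1.7]
grip_width: 1.001
```

>>> drive_tool(steps="100 -0.02 0.03 0 0;100 -0.02 0.03 0 0;100 -0.02 0.03 0 0;100 -0.02 0.03 0 0;100 -0.02 0.03 0 0;100 0 0.03 0 0;100 0 0 0 0;100 0 0 0 0")

```text
time_s: 62.23
eef_pos: [0.3964, -0.2123, 0.4115]
eef_rot: [[0.999, 0.043, -0.0], [0.043, -0.999, 0.001], [-0.0, -0.001, -1.0]]
wrist_force: [0.2, 0.7, -0.5]
grip_width: 1.001
```

```bash
python3 -c "
from h import *
go([.49,-.027],.300,BY);pic('top','t30',(225,70,345,230),3.7);pic('side','s30',s=1.4); crop('t30','t30w',(90,60,470,320),2.1)"
```

```text
t 62.2 pos [ 0.3964 -0.2123  0.4115] yaw 0.043 grip 1.001 F [ 0.2  0.7 -0.5]
now dx 0.1014 dy -0.1811 dz 0.1115 rows 5.2
after spin dx 0.1023 dy -0.1806 dz 0.1115 rows 5.2
spin -0.0051
```

View pics/t30.png

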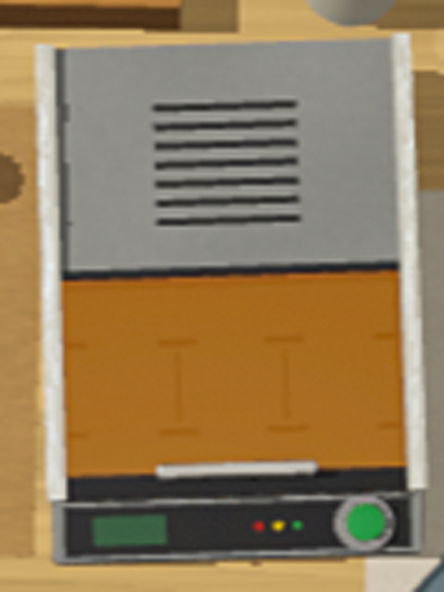

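View pics/t30w.png

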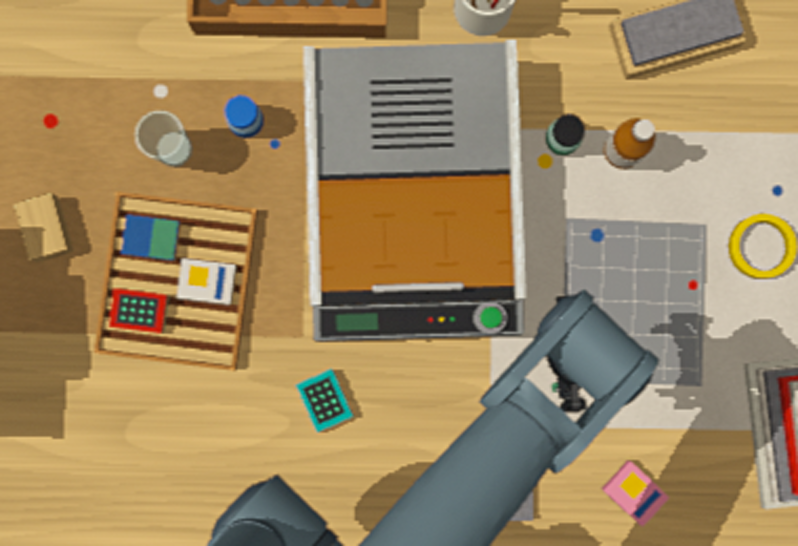

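View pics/s30.png

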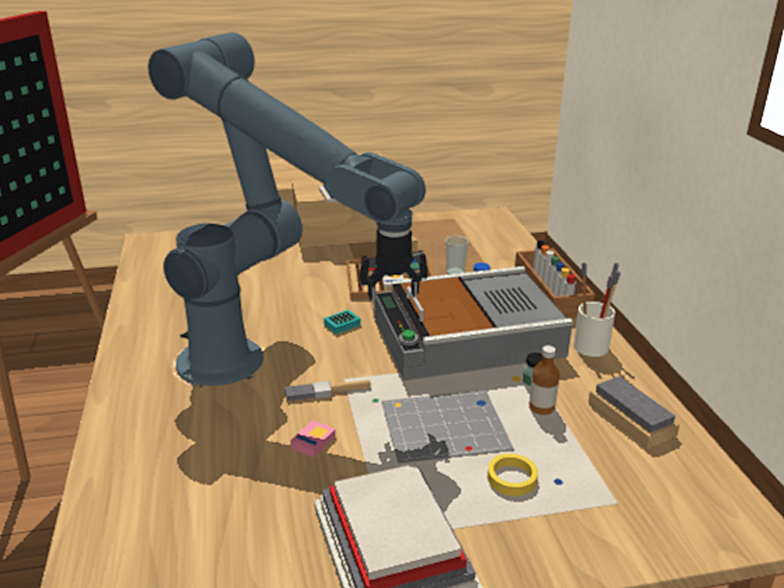

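The final pictures show the cover shut with its handle at the same rows as after the first closing. All three panels lie flat and face up on the rack, the button is up, and the bystanders are unmoved. Hand in.

```bash
python3 -c "
from cell import ctrl
print(ctrl.sign_off())"
```

```text
the job is handed in; nothing more can be done
None
```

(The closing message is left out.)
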